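# Ready the bench mill: open, check shaft end float, load the jars, shut

## Robot

A 7-joint arm with a two-finger parallel gripper is mounted at the origin on the work surface. World frame = base frame: x ahead of the robot, y to its left, z up, the work surface at z = 0. Lengths are in m, angles in rad, forces in N, time in s.
With the tool pointing down it reaches from about 0.4 to 0.925 m from the base axis. Payload 4.1 kg.
Tool frame: the origin (TCP) lies midway between the tips of the shut fingers; the grasp point (between the pads) lies r.hold_point_z behind it (r.hold_point_z is the distance from the TCP to the grasp point, in m); z points along the fingers, y is the direction in which the jaws open and shut (so a half turn about z gives the same grasp; the last joint's range is limited). The gripper opens to 85 mm and grips with 20 to 120 N. Pads are 22 mm wide; open, the fingers measure 114 mm over their backs; the gripper's body (76 mm by 85 mm) begins 54 mm behind the grasp point. The pads swing forward as they close: fully open they stand 13 mm farther back than shut.
Start: joints at [1.237, 0.398, 0.045, 1.537, -0.019, 1.207, -0.051], TCP at [0.151, -0.632, 0.231] pointing down, gripper open.
Joint ranges: [-2.82, 2.82], [-0.49, 2.23], [-1.37, 1.46], [0, 2.46], [-1.36, 4.5], [0.23, 2], [-2.94, 2.94]. Speed limits (rad/s): [2.57, 2.57, 3.14, 3.14, 3.14, 3.14, 3.14].

## Interface

Orientations are given as a 3x3 rotation matrix whose columns are the frame's x, y, z axes.
In Python, from plant import r, optics, order gives the robot as it stands. The module is installed in compiled form; this text tells all that it offers.
- The arm moves only by the tool jog_arm, never from a script. Its argument "targets" is a list of rows, each a list of 3 entries, a list of its own where there are three numbers: the opening, from -1 (shut) to 1 (fully open), then the shift along the tool's x, y, z in cm, then the turn about the tool's z in degrees. In form: [[jaw, [dx, dy, dz], turn], ...]. A call has 1 to 20 rows; each row shifts and turns the commanded pose from where the row before left it, along the tool's axes as they then stand; what a row does not reach is not made up. A row lasts 1/10 s, in which the tool goes at most 50 mm and 8.59 degrees, less where a joint would pass 70% of its speed; a pose out of reach is approached as far as the arm can. A call is refused whole if a number of a shift passes 5 or a number of a turn 8.59, either way. A call with a gripper value outside its range is refused whole. The fingers move at their own pace and stop on an object; "newtons" is the grip in N (left out, the last holds). Time passes only in rows, so rows that do not move let the fingers close. It gives the time, the measured TCP pose, the force and the opening at its end, in the units of the state.
- r.get_obs(): the state, without advancing time (a new reading comes with each control period).
- optics.get_image(name): name is "scene" or "side" or "wrist"; returns (picture, depth): 400x640x3 uint8, red, green, blue; 400x640 float32, m along the optical axis (not along the pixel's ray), 0 where there is no reading.
- optics.camera_params(name): a dict with "K" (3x3 intrinsics, pixels), "rvec" (rotation vector, rad) and "tvec" (3), from world to camera coordinates, as OpenCV has them; the wrist camera has in their place "tool_from_camera" (4x4, takes a point from camera to tool coordinates, whose origin is the TCP and whose axes are the flange's). Camera axes: x right, y down, z forward; pixel columns grow to the right and rows downward; lengths in m; the calibration is good to about 2 mm. A picture is of the moment at which its call begins: read the wrist's pose just before it. camera_params takes no time and is no camera call.
- order.close_job(): hands the job in, once; it reports no verdict.
The state is a dict: "time": time; "joints": joint angles; "qd": joint speeds; "joint_torque": joint torques, N m; "position": TCP position; "ee_rot": TCP orientation; "ft_force": force on the tool from outside, world axes, zero at the start; "moment": the same for the moment, N m; "gripper_width": finger opening in m.
Only numpy, scipy, OpenCV 4.12 (cv2) and the standard library are available. Lean on these libraries where they do the work, as an engineer would, in place of code of your own. Each camera call takes 0.05 s, during which the arm holds its last target.

## Task

Get the bench mill ready for a run: pull up the recessed paddle on its lid to trip the latch and in the same pull raise the lid until it stands right up. Check the end float of the drive shaft in the chamber by drawing its hub out to the stop towards the front and then pushing it fully home. Put every steel grinding jar standing on the bench into the chamber, and shut the lid so that it latches; leave the other things on the bench where they are.

Things in the scene. Friction and masses are not known exactly. Their poses are not given: they have to be found in the camera images.
- mill: cream bench mill fixed to the bench, 235 x 420 mm, 125 mm high to the rim of its chamber; origin under its middle on the bench, x from its front (robot side) to its rear hinge, y along its width, z up. Chamber inside x -104 to +45, y -200 to +200 mm (behind it the drive housing, level with the rim), floor 60 mm above the bench, 65 mm deep. A keeper bracket 32 mm wide juts 22 mm in from the middle of the front wall, 22 to 4 mm below the rim
- chamber (a point): middle of the chamber floor; axes as the mill's. Jars go on the floor either side of the shaft, for example in a row 75 and 150 mm to either side of this point and 15 mm in front of it; further back the raised lid leaves less room for a hand
- lid (a joint): angle of the grey lid: 0 shut, 1.45 rad at its stop, standing up; hinge axis along the rear top edge (x +117.5, z 125.5 mm in the mill axes). Mass 0.5 kg, friction hinge 0.75 N m: it stays at any angle it is left at; up to 7 N at its front edge moves it. Latched, it rises only about 0.013 rad. To shut it press its front part down: the latch snaps in by itself at the end (under 10 N)
- lid_hinge (a point): on the lid's hinge axis at mid-width, level with its underside; axes turn with the lid: x front to rear when shut, y along the hinge, z out of its top. The lid spans x -235 to 0, y -210 to +210, z 0 to 40 mm. Pocket for the paddle in its top: x -224 to -128, y -55 to +55 mm, 34 mm deep. The pawl, 28 mm wide, sticks out 33 mm below the underside at x -207 mm
- lid_front (a point): middle of the lid's front edge on its top face: x -235, z 40 mm in the axes of lid_hinge, which it shares
- paddle (a joint): angle of the steel paddle to the lid: 0 flush with the lid's top, 0.7 rad fully pulled up; a weak spring returns it (0.06 to 0.13 N m). The latch lets go at about 0.15 to 0.2 rad. Its hinge is at the front end of the pocket, its free edge at the rear
- paddle_hinge (a point): on the paddle's hinge axis: x -212, z 34 mm in the axes of lid_hinge; axes turn with the paddle: x towards its free rear edge, y across, z up when flush
- paddle_edge (a point): grip point of the paddle: 50 mm behind its hinge axis, 8 mm from its free edge, mid-thickness. The paddle is a plate 34 mm wide (y), 56 mm long, 7 mm thick, with 38 mm free on either side in y, 26 mm behind it and 26 mm below: pinch it across its width from above; it may pivot between the fingers
- shaft (a joint): axial position of the drive shaft: 0 pushed home (towards the mill's rear), 0.012 m drawn out to its front stop; friction 3 N, it stays where it is left
- shaft_hub (a point): centre of the steel hub on the shaft: a level cylinder 26 mm across, 40 mm long, with a 32 mm flange 5 mm thick on its front end, along the mill's x in the middle of the chamber, axis 35 mm above the floor; moves to the mill's -x as joint shaft grows; the shaft behind it is 16 mm across
- jar0_mid (a point): steel grinding jar, 220 g: round body 40 mm across on a square foot 46 x 46 x 6 mm, 46 mm high in all with a dark band near the top; this point is on its axis half-way up (23 mm above its underside); z up along the axis. None if this jar is absent
- jar1_mid (a point): steel grinding jar, 220 g: round body 40 mm across on a square foot 46 x 46 x 6 mm, 46 mm high in all with a dark band near the top; this point is on its axis half-way up (23 mm above its underside); z up along the axis. None if this jar is absent
- jar2_mid (a point): steel grinding jar, 220 g: round body 40 mm across on a square foot 46 x 46 x 6 mm, 46 mm high in all with a dark band near the top; this point is on its axis half-way up (23 mm above its underside); z up along the axis. None if this jar is absent
- jar3_mid (a point): steel grinding jar, 220 g: round body 40 mm across on a square foot 46 x 46 x 6 mm, 46 mm high in all with a dark band near the top; this point is on its axis half-way up (23 mm above its underside); z up along the axis. None if this jar is absent
- beaker: bystander: glass beaker, 60 mm across, 75 mm high, origin under its middle
- pot: bystander: small amber pot with white cap, 52 mm across, 60 mm high, origin under its middle
- tube_rack: bystander: orange rack of red-capped tubes, 100 x 200 mm, 101 mm high, origin under its middle
- pen: bystander: marker pen, 125 mm long along its x, 12 mm thick, origin under its middle
- dish: bystander: shallow glass dish, 100 mm across, 16 mm high, origin under its middle
Not all that is in view belongs to the job. What is shaped like the part that bears jar1_mid but brown or yellow is not meant.

How it is judged:
By the outcome, as a careful person would: the job done as asked, in the order asked, and still so for the second after the job is handed in, with the robot touching nothing.
Of jar0, jar1, jar2, jar3 only 2 to 4 are there at a start; the rules pass over those that are not, and their reading is None.
At some moment in a run one of jar0, jar1, jar2, jar3 may be knocked a few centimetres aside while the robot is not near it.
Once in a run the grip may slacken for a moment while it holds something.
It also fails if it takes over 210 s, if anything falls off the work surface, if the arm or the gripper's body presses on something with over 40 N, if the wrist force passes 120 N, or if a joint passes its speed limit or range.

## Working session

There is one attempt and no reset: what is moved stays moved. The work goes in short steps, Python scripts to look and compute and a tool call to move; the robot and the scene stay as the last step left them, time stands still between calls to the robot, and variables do not carry over. Pictures are saved under pics/ and viewed, and the job is handed in when it is done.

Besides the shell and the picture viewer there is one more tool, called as name(argument=value, ...) on one line, values as JSON. jog_arm: Moves the arm, as the interface text tells. Its arguments: {"type":"object","properties":{"targets":{"type":"array","items":{"type":"array"}},"newtons":{"type":"number"}},"required":["targets"]}

```bash
mkdir -p pics; ls; cat > h.py <<'E'
import numpy as np, cv2
from plant import r, optics, order
def P(name):
    p=optics.camera_params(name); return p
def grab(name,fn):
    o=r.get_obs()
    im,d=optics.get_image(name)
    cv2.imwrite('pics/'+fn+'.png',im[:,:,::-1]); np.savez('pics/'+fn+'.npz',im=im,d=d,pos=o['position'],R=o['ee_rot'])
    return im,d,o
def w2c(name,o=None):
    p=P(name)
    if 'rvec' in p:
        R=cv2.Rodrigues(np.array(p['rvec'],float))[0]; T=np.eye(4);T[:3,:3]=R;T[:3,3]=np.ravel(p['tvec']); return np.array(p['K']),T
    T=np.eye(4);T[:3,:3]=np.array(o['ee_rot']).reshape(3,3);T[:3,3]=o['position']
    return np.array(p['K']),np.linalg.inv(T@np.array(p['tool_from_camera']))
def cloud(name,d,o=None):
    K,T=w2c(name,o); v,u=np.mgrid[:d.shape[0],:d.shape[1]]
    c=np.stack([(u-K[0,2])/K[0,0]*d,(v-K[1,2])/K[1,1]*d,d],-1)
    Ti=np.linalg.inv(T); w=c@Ti[:3,:3].T+Ti[:3,3]; w[d<=0]=np.nan; return w
def proj(name,p,o=None):
    K,T=w2c(name,o); c=np.atleast_2d(p)@T[:3,:3].T+T[:3,3]; q=c@K.T; return q[:,:2]/q[:,2:]
E
python3 - <<'E'
from h import *
np.set_printoptions(precision=4,suppress=True)
o=r.get_obs(); print(o, r.hold_point_z)
for n in ['scene','side','wrist']:
    im,d,o=grab(n,n+'0'); print(n,optics.camera_params(n), (d>0).mean())
    
E
```

```text
pics
{'time': 0.0, 'joints': array([ 1.237 ,  0.3992,  0.045 ,  1.5379, -0.0187,  1.2069, -0.0507]), 'qd': array([-0.0008, -0.0014,  0.0007, -0.0013, -0.0007,  0.    , -0.0025]), 'joint_torque': array([ -0.    , -47.5123,   1.3644, -25.4222,   0.0114,   0.0095,
         0.    ]), 'position': array([ 0.1511, -0.6315,  0.2302]), 'ee_rot': array([[ 0.9725,  0.2328, -0.0006],
       [ 0.2328, -0.9725,  0.0019],
       [-0.0001, -0.002 , -1.    ]]), 'ft_force': array([-0.3357,  0.1921, -0.2274]), 'moment': array([-0.0317,  0.0282, -0.0011]), 'gripper_width': 0.08534907125426261} 0.0187
scene {'K': array([[463.5406,   0.    , 314.2873],
       [  0.    , 463.5406, 196.9608],
       [  0.    ,   0.    ,   1.    ]]), 'rvec': array([ 0.9791,  2.585 , -0.9269]), 'tvec': array([ 0.4161, -0.1997,  1.7728])} 0.99603125
side {'K': array([[397.9576,   0.    , 326.5353],
       [  0.    , 397.9576, 209.1151],
       [  0.    ,   0.    ,   1.    ]]), 'rvec': array([ 2.0957, -0.0343,  0.0267]), 'tvec': array([-0.5247,  0.1137,  1.5419])} 0.99601953125
wrist {'K': array([[345.2994,   0.    , 322.6578],
       [  0.    , 345.2994, 197.348 ],
       [  0.    ,   0.    ,   1.    ]]), 'tool_from_camera': array([[ 0.001 , -0.9485, -0.3169,  0.082 ],
       [ 1.    ,  0.0009,  0.0007,  0.    ],
       [-0.0004, -0.3169,  0.9485, -0.1425],
       [ 0.    ,  0.    ,  0.    ,  1.    ]])} 0.99587890625
```

View pics/scene0.png

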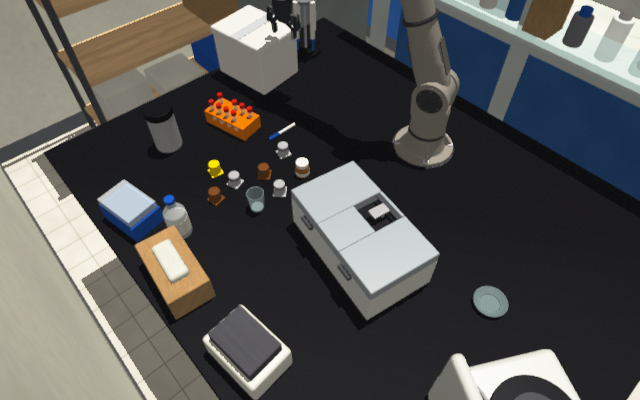

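View pics/side0.png

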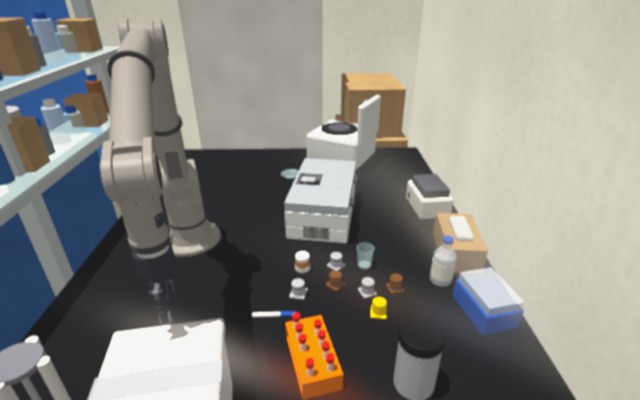

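View pics/wrist0.png

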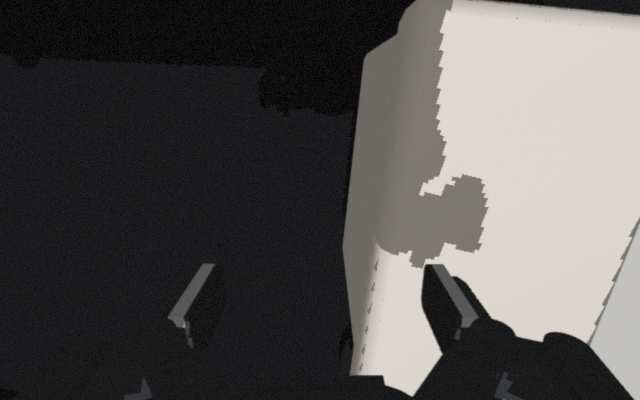

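Scene view: the mill is at about (365,240), with the paddle at (378,212). Steel jars are at (283,148), (234,178) and (279,187). The brown decoys are at (264,170) and (215,195), and the yellow one is at (214,168). A white box stands close to the gripper. Next I'll measure from the depth.

```bash
cat > m.py <<'E'
from h import *
np.set_printoptions(precision=4,suppress=True)
for n in ['scene','side']:
    f=np.load(f'pics/{n}0.npz'); im=f['im'];d=f['d'];w=cloud(n,d)
    # mill lid top
    m=(abs(w[...,2]-.165)<.008)&(np.linalg.norm(w[...,:2],axis=-1)<1.0)
    m=m.astype(np.uint8); k,l,s,c=cv2.connectedComponentsWithStats(m)
    for i in range(1,k):
        if s[i,4]>300:
            p=w[l==i]; rr=cv2.minAreaRect(p[:,:2].astype(np.float32)); print(n,'lid',s[i],rr,cv2.boxPoints(rr).tolist(),np.median(p[:,2]))
    # small objects
    m=((w[...,2]>.015)&(w[...,2]<.12)&(abs(w[...,0]-.5)<.6)&(abs(w[...,1])<.8)).astype(np.uint8)
    k,l,s,c=cv2.connectedComponentsWithStats(m)
    for i in range(1,k):
        if 30<s[i,4]<4000:
            p=w[l==i];q=p[p[:,2]>np.nanmax(p[:,2])-.008]; print(n,s[i],'mean',p.mean(0),'top',q.mean(0),p[:,2].max(),'col',im[l==i].mean(0), 'ext',p.max(0)-p.min(0))
    b=w[(abs(w[...,2])<.01)]; print('bench z',np.median(b[:,2]))
E
python3 m.py
```

```text
scene lid [ 291  160  149  135 8982] ((0.520264208316803, 0.1699819415807724), (0.4262283742427826, 0.2394471913576126), 80.4102783203125) [[0.3667105436325073, -0.020209193229675293], [0.6028116941452026, -0.06009915471076965], [0.6738178730010986, 0.3601730763912201], [0.4377167224884033, 0.40006303787231445]] 0.1650557984139256
scene lid [ 470  350  109   50 3226] ((0.566409170627594, 0.7388720512390137), (0.11522136628627777, 0.2178235799074173), 56.903770446777344) [[0.44370967149734497, 0.7500793933868408], [0.6261923909187317, 0.631137490272522], [0.689108669757843, 0.7276647090911865], [0.5066259503364563, 0.8466066122055054]] 0.16178513916197845
scene [ 235   27   84   66 1537] mean [ 0.1597 -0.6995  0.0642] top [ 0.1787 -0.6997  0.1157] 0.11987660431278835 col [106.6168 104.1145  99.9772] ext [0.3984 0.1593 0.1049]
scene [ 204   92   57   45 1224] mean [ 0.4726 -0.5703  0.0623] top [ 0.4719 -0.5854  0.1007] 0.10588107040846007 col [190.549   94.1716  24.0253] ext [0.1487 0.2136 0.0907]
scene [149 118  33  33 598] mean [ 0.7337 -0.623   0.0681] top [ 0.7327 -0.6208  0.1158] 
[... 4644 characters left out ...]
  14  16 187] mean [ 0.6647 -0.4234  0.0368] top [ 0.6662 -0.4176  0.0441] 0.048940304864373174 col [212.1925 191.9305  15.3797] ext [0.0381 0.0398 0.0338]
side [ 286  313   57   83 2980] mean [ 0.4696 -0.6144  0.0621] top [ 0.4694 -0.5973  0.0993] 0.10414616831567991 col [220.6517 121.0852  31.2688] ext [0.1448 0.2192 0.0891]
side [ 394  351   47   47 1249] mean [ 0.7048 -0.6968  0.0693] top [ 0.7063 -0.6968  0.1162] 0.11999306601840687 col [124.8086 123.8351 124.0809] ext [0.0954 0.0626 0.1047]
side [225 357   7  43 213] mean [ 0.2748 -0.7007  0.0761] top [ 0.2779 -0.7209  0.1163] 0.11976487220130216 col [141.4742 137.3803 132.1878] ext [0.0178 0.1148 0.1043]
bench z -0.0016495001509438945
```

```bash
cat >> h.py <<'E'
def mill(cx=0.5186,cy=0.1705,yaw=-9.6):
    a=np.radians(yaw); return np.array([cx,cy]),np.array([[np.cos(a),-np.sin(a)],[np.sin(a),np.cos(a)]])
def to_world(pm):  # mill coords -> world
    c,R=mill(); pm=np.asarray(pm,float); return np.r_[c+R@pm[:2],pm[2]]
def to_mill(pw):
    c,R=mill(); pw=np.asarray(pw,float); return np.concatenate([(pw[...,:2]-c)@R,pw[...,2:]],-1)
def delta(target,yaw=None):
    """tool-frame shift (cm) and turn (deg) to target; shift given in axes AFTER the turn too"""
    o=r.get_obs(); R=np.array(o['ee_rot']); p=np.array(o['position'])
    cur=np.degrees(np.arctan2(R[1,0],R[0,0])); d=np.array(target)-p
    print('pos',p.round(4),'yaw',cur.round(2),'F',np.round(o['ft_force'],1),'w',round(o['gripper_width'],4),'t',round(o['time'],2))
    print(' shift now(cm)',(R.T@d*100).round(2), 'dist',np.linalg.norm(d).round(3))
    if yaw is not None:
        t=-(yaw-cur); t=(t+180)%360-180; a=np.radians(yaw)
        R2=np.array([[np.cos(a),np.sin(a),0],[np.sin(a),-np.cos(a),0],[0,0,-1]])
        print(' turn',t.round(2),'shift after turn',(R2.T@d*100).round(2))
E
python3 -c "
from h import *
print(to_world([-.0445,0,.16]))
th=np.linspace(0,1.45,30)
import itertools
for phi in (.5,.6,.68):
  for back,ext in ((54,0),(63,9)):
    worst=[]
    for t in th:
      g=np.array([-212+50*np.cos(phi),34+50*np.sin(phi)])
      up=np.array([-np.sin(t),np.cos(t)]);u=np.array([np.cos(t),np.sin(t)])
      m=1e9
      # sample body & fingers; lid solid x[-235,0], z<40 
      for h,hw in [(h,40) for h in range(back,back+120,5)]+[(h,11) for h in range(-10,back,5)]:
        for s in np.linspace(-hw,hw,9):
          q=g+up*h+u*s
          dz=q[1]-40; dx=-235-q[0]
          if hw==11 and -224<q[0]<-128: dz=q[1]-6
          m=min(m,max(dz,dx))
      worst.append(round(m,1))
    print(phi,back,min(worst),worst[::4]+worst[-3:])
"
```

```text
[0.47472318 0.17792121 0.16      ]
0.5 54 -8.5 [np.float64(42.0), np.float64(40.0), np.float64(38.5), np.float64(37.5), np.float64(26.9), np.float64(13.5), np.float64(0.3), np.float64(-6.9), np.float64(-5.4), np.float64(-6.9), np.float64(-8.5)]
0.5 63 -0.7 [np.float64(42.0), np.float64(40.0), np.float64(38.5), np.float64(37.5), np.float64(33.2), np.float64(18.4), np.float64(6.3), np.float64(0.3), np.float64(2.5), np.float64(0.3), np.float64(-0.7)]
0.6 54 -5.8 [np.float64(46.2), np.float64(44.2), np.float64(42.7), np.float64(41.8), np.float64(31.2), np.float64(17.7), np.float64(4.5), np.float64(-4.3), np.float64(-2.8), np.float64(-4.3), np.float64(-5.8)]
0.6 63 1.9 [np.float64(46.2), np.float64(44.2), np.float64(42.7), np.float64(41.8), np.float64(37.4), np.float64(22.6), np.float64(8.9), np.float64(3.4), np.float64(6.0), np.float64(3.4), np.float64(1.9)]
0.68 54 -3.5 [np.float64(49.4), np.float64(47.5), np.float64(45.9), np.float64(45.0), np.float64(34.4), np.float64(21.0), np.float64(7.7), np.float64(-1.9), np.float64(-0.4), np.float64(-1.9), np.float64(-3.5)]
0.68 63 4.3 [np.float64(49.4), np.float64(47.5), np.float64(45.9), np.float64(45.0), np.float64(40.6), np.float64(25.8), np.float64(11.3), np.float64(6.6), np.float64(8.4), np.float64(6.6), np.float64(4.3)]
```

jog_arm(targets=[[0.3, [0, 0, -3], 0], [0.3, [0, 0, -4], 0], [0.3, [0, 0, -4], 0], [0.3, [4, 0, 0], 0], [0.3, [4, 0, 0], 0], [0.3, [4, 0, 0], 7.7], [0.3, [4, 0, 0], 7.7], [0.3, [4, 0, 0], 7.7]])

```text
time: 0.95
position: [0.3493, -0.6006, 0.3414]
ee_rot: [[0.985, -0.172, 0.0], [-0.172, -0.985, 0.001], [-0.0, -0.001, -1.0]]
ft_force: [-0.6, -0.3, -0.2]
gripper_width: 0.0556
```

```bash
python3 -c "
from h import *
delta([.5,-.2,.341],-9.6); 
R=r.get_obs()['ee_rot']; print(R.T@(np.array([.475,.178,.30])-[.5,-.2,.341])*100)"
```

```text
pos [ 0.3493 -0.6006  0.3414] yaw -9.93 F [-0.6 -0.3 -0.2] w 0.0556 t 0.95
 shift now(cm) [  7.94 -42.06   0.06] dist 0.428
 turn -0.33 shift after turn [ 8.180e+00 -4.201e+01  4.000e-02]
[ -8.98060452 -36.8006007    4.11880204]
```

jog_arm(targets=[[0.3, [0.8, -4.2, 0], 0], [0.3, [0.8, -4.2, 0], 0], [0.3, [0.8, -4.2, 0], 0], [0.3, [0.8, -4.2, 0], 0], [0.3, [0.8, -4.2, 0], 0], [0.3, [0.8, -4.2, 0], 0], [0.3, [0.8, -4.2, 0], 0], [0.3, [0.8, -4.2, 0], 0], [0.3, [0.8, -4.2, 0], 0], [0.3, [0.8, -4.2, 0], 0], [0.3, [-0.9, -3.7, 0.4], 0], [0.3, [-0.9, -3.7, 0.4], 0], [0.3, [-0.9, -3.7, 0.4], 0], [0.3, [-0.9, -3.7, 0.4], 0], [0.3, [-0.9, -3.7, 0.4], 0], [0.3, [-0.9, -3.7, 0.4], 0], [0.3, [-0.9, -3.7, 0.4], 0], [0.3, [-0.9, -3.7, 0.4], 0], [0.3, [-0.9, -3.7, 0.4], 0], [0.3, [-0.9, -3.7, 0.4], 0]])

```text
time: 2.95
position: [0.4697, 0.1802, 0.301]
ee_rot: [[0.986, -0.168, 0.0], [-0.168, -0.986, -0.0], [0.0, 0.0, -1.0]]
ft_force: [0.6, 0.4, -0.0]
gripper_width: 0.0557
```

```bash
python3 - <<'E'
from h import *
delta([.475,.178,.30],-9.6)
im,d,o=grab('wrist','w1'); print(np.round(o['joints'],2))
E
```

```text
pos [0.4697 0.1802 0.301 ] yaw -9.66 F [ 0.6  0.4 -0. ] w 0.0557 t 2.95
 shift now(cm) [0.56 0.13 0.1 ] dist 0.006
 turn -0.06 shift after turn [0.56 0.13 0.1 ]
[ 0.04  0.11 -0.53  1.77  0.06  1.28 -2.25]
```

View pics/w1.png

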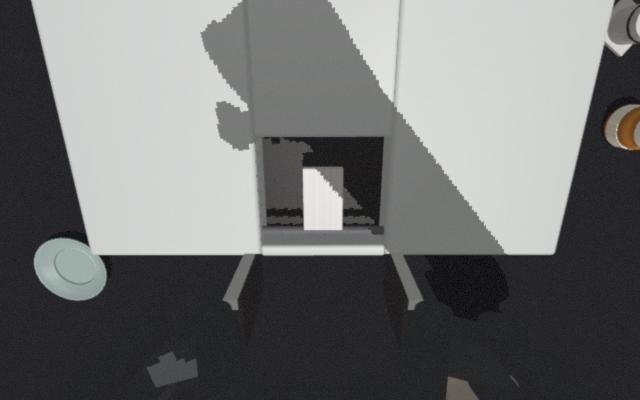

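The wrist view shows the paddle plate at columns 303–343, rows 167–230, inside the pocket. The lid's front edge is at row 255.

```bash
cat > lid.py <<'E'
from h import *
import sys
np.set_printoptions(precision=4,suppress=True)
f=np.load('pics/w1.npz'); o={'position':f['pos'],'ee_rot':f['R']}; w=cloud('wrist',f['d'],o); im=f['im']
# paddle
m=np.zeros(w.shape[:2],bool); m[150:245,290:355]=1
m&=(w[...,2]>.145)&(w[...,2]<.18)
k,l,s,c=cv2.connectedComponentsWithStats(m.astype(np.uint8))
for i in range(1,k):
    if s[i,4]>100:
        p=w[l==i]; rr=cv2.minAreaRect(p[:,:2].astype(np.float32)); print('paddle',s[i],rr,np.median(p[:,2]),'mill',to_mill(p).min(0),to_mill(p).max(0))
lid=(abs(w[...,2]-.165)<.006)
pm=to_mill(w[lid]); print(np.median(w[lid][:,2]),np.percentile(pm,[0.1,50,99.9],axis=0))
# front edge: fit per-y bins min x
for y0 in (-.2,-.15,-.1,.1,.15,.19):
    q=pm[abs(pm[:,1]-y0)<.008]; print(y0,np.percentile(q[:,0],[0.3]))
for x0 in (-.1,-.05,0,.05):
    q=pm[abs(pm[:,0]-x0)<.008]; print(x0,np.percentile(q[:,1],[.3,99.7]))
E
python3 lid.py
```

```text
paddle [ 290  167   65   78 3497] ((0.4490013122558594, 0.18426230549812317), (0.06051471829414368, 0.07124146074056625), 80.45710754394531) 0.1639980549775939 mill [-0.1065 -0.0283  0.145 ] [-0.0353  0.0322  0.1666]
0.16540150210773633 [[-0.115  -0.2067  0.1598]
 [ 0.0114  0.0018  0.1654]
 [ 0.0878  0.2099  0.1676]]
-0.2 [-0.1143]
-0.15 [-0.1146]
-0.1 [-0.1144]
0.1 [-0.1142]
0.15 [-0.1143]
0.19 [-0.1144]
-0.1 [-0.2059  0.2084]
-0.05 [-0.2056  0.209 ]
0 [-0.2053  0.2084]
0.05 [-0.2054  0.2084]
```

```bash
python3 - <<'E'
from h import *
np.set_printoptions(precision=4,suppress=True)
f=np.load('pics/w1.npz'); o={'position':f['pos'],'ee_rot':f['R']}; w=cloud('wrist',f['d'],o)
pm=to_mill(w)
for c in (310,323,336): print([tuple(pm[v,c].round(4)) for v in (160,164,166,168,170,200,226,229,231,234,240)])
print([tuple(pm[190,c].round(4)) for c in range(298,350,3)])
print([tuple(pm[v,323].round(4)) for v in (132,134,136,138)])
E
```

```text
[(np.float64(-0.0357), np.float64(0.0129), np.float64(0.1321)), (np.float64(-0.0397), np.float64(0.013), np.float64(0.1309)), (np.float64(-0.0415), np.float64(0.013), np.float64(0.1311)), (np.float64(-0.0355), np.float64(0.0118), np.float64(0.1638)), (np.float64(-0.0374), np.float64(0.0119), np.float64(0.1632)), (np.float64(-0.0631), np.float64(0.0121), np.float64(0.1653)), (np.float64(-0.0878), np.float64(0.0124), np.float64(0.1638)), (np.float64(-0.0901), np.float64(0.0124), np.float64(0.165)), (np.float64(-0.0925), np.float64(0.0125), np.float64(0.164)), (np.float64(-0.0958), np.float64(0.0126), np.float64(0.163)), (np.float64(-0.1063), np.float64(0.013), np.float64(0.1534))]
[(np.float64(-0.0357), np.float64(0.001), np.float64(0.132)), (np.float64(-0.0395), np.float64(0.001), np.float64(0.1317)), (np.float64(-0.0417), np.float64(0.001), np.float64(0.1306)), (np.float64(-0.0357), np.float64(0.001), np.float64(0.1634)), (np.float64(-0.0371), np.float64(0.001), np.float64(0.1644)), (np.float64(-0.0632), np.float64(0.001), np.float64(0.165)), (np.float64(-0.0873), np.float64(0.001), 
[... 1648 characters left out ...]
638)), (np.float64(-0.0546), np.float64(-0.0058), np.float64(0.1639)), (np.float64(-0.0548), np.float64(-0.0083), np.float64(0.1633)), (np.float64(-0.0544), np.float64(-0.0108), np.float64(0.1648)), (np.float64(-0.0546), np.float64(-0.0134), np.float64(0.1641)), (np.float64(-0.0649), np.float64(-0.018), np.float64(0.1308)), (np.float64(-0.0646), np.float64(-0.0208), np.float64(0.1319)), (np.float64(-0.0648), np.float64(-0.0237), np.float64(0.1311))]
[(np.float64(-0.0058), np.float64(0.001), np.float64(0.1648)), (np.float64(-0.0075), np.float64(0.001), np.float64(0.164)), (np.float64(-0.0091), np.float64(0.001), np.float64(0.164)), (np.float64(-0.0157), np.float64(0.001), np.float64(0.1313))]
```

```bash
sed -i 's/cx=0.5186,cy=0.1705/cx=0.5203,cy=0.1717/' h.py; python3 - <<'E'
from h import *
delta(to_world([-.0485,0,.146]),-9.6)
E
```

```text
pos [0.4676 0.1884 0.3006] yaw -9.08 F [-0.8  6.   0.6] w 0.0554 t 3.0
 shift now(cm) [ 0.65  0.85 15.46] dist 0.155
 turn 0.52 shift after turn [ 0.63  0.76 15.46]
```

jog_arm(targets=[[0.3, [0, 0, 0], 0], [0.3, [0, 0, 0], 0], [0.3, [0, 0, 0], 0]])

```text
time: 3.3
position: [0.4706, 0.1773, 0.3011]
ee_rot: [[0.985, -0.17, -0.0], [-0.17, -0.985, -0.001], [0.0, 0.001, -1.0]]
ft_force: [0.1, -0.8, 0.4]
gripper_width: 0.0554
```

```bash
python3 - <<'E'
from h import *
delta(to_world([-.0485,0,.146]),-9.6)
im,d,o=grab('wrist','w1')
E
python3 lid.py; python3 - <<'E'
from h import *
np.set_printoptions(precision=4,suppress=True)
f=np.load('pics/w1.npz'); o={'position':f['pos'],'ee_rot':f['R']}; w=cloud('wrist',f['d'],o); pm=to_mill(w)
m=(pm[...,2]>.155)&(pm[...,2]<.17)&(abs(pm[...,1])<.035)&(pm[...,0]<-.02)&(pm[...,0]>-.085)
q=pm[m]; print(np.percentile(q,[.5,50,99.5],axis=0))
E
```

```text
pos [0.4706 0.1773 0.3011] yaw -9.79 F [ 0.1 -0.8  0.4] w 0.0554 t 3.3
 shift now(cm) [ 0.14 -0.29 15.51] dist 0.155
 turn -0.19 shift after turn [ 0.15 -0.27 15.51]
paddle [ 290  169   65   76 3383] ((0.44849392771720886, 0.18147310614585876), (0.06052044779062271, 0.07121733576059341), 80.01678466796875) 0.16400072947132294 mill [-0.1082 -0.0324  0.145 ] [-0.0368  0.0282  0.1667]
0.16538717769316674 [[-0.1169 -0.2081  0.16  ]
 [ 0.0108  0.0005  0.1654]
 [ 0.0878  0.2085  0.1676]]
-0.2 [-0.1162]
-0.15 [-0.1161]
-0.1 [-0.1159]
0.1 [-0.1155]
0.15 [-0.1164]
0.19 [-0.1162]
-0.1 [-0.207   0.2071]
-0.05 [-0.2072  0.2073]
0 [-0.2069  0.2071]
0.05 [-0.2068  0.207 ]
[[-0.0847 -0.0167  0.1611]
 [-0.0593  0.0002  0.1643]
 [-0.037   0.0169  0.1661]]
```

jog_arm(targets=[[0.3, [0.14, -0.29, 2], -0.2], [0.3, [0, 0, 3], 0], [0.3, [0, 0, 3], 0], [0.3, [0, 0, 2.5], 0], [0.3, [0, 0, 2], 0], [0.3, [0, 0, 1], 0], [0.3, [0, 0, 0], 0], [0.3, [0, 0, 0], 0]])

```text
time: 4.15
position: [0.4728, 0.1814, 0.1671]
ee_rot: [[0.986, -0.165, 0.001], [-0.165, -0.986, 0.0], [0.001, -0.001, -1.0]]
ft_force: [-0.4, -0.3, -0.3]
gripper_width: 0.0557
```

```bash
python3 - <<'E'
from h import *
delta(to_world([-.0485,0,.146]),-9.6)
im,d,o=grab('wrist','w2')
E
```

```text
pos [0.4728 0.1814 0.1671] yaw -9.49 F [-0.4 -0.3 -0.3] w 0.0557 t 4.15
 shift now(cm) [-0.01  0.17  2.11] dist 0.021
 turn 0.11 shift after turn [-0.01  0.17  2.11]
```

View pics/w2.png

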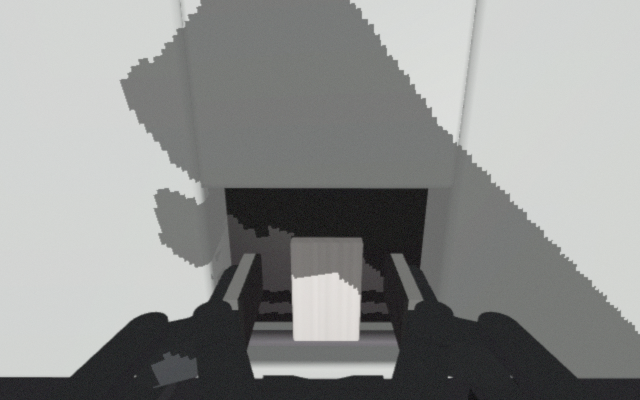

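The paddle (columns 292–362) lies centred between the fingers (pads at about 245 and 400). I'll go down the last 2 cm and close.

jog_arm(targets=[[0.3, [0, 0.1, 0.8], 0.1], [0.3, [0, 0.1, 0.7], 0], [0.3, [0, 0, 0.6], 0], [0.3, [0, 0, 0], 0], [-1, [0, 0, 0], 0], [-1, [0, 0, 0], 0], [-1, [0, 0, 0], 0], [-1, [0, 0, 0], 0], [-1, [0, 0, 0], 0], [-1, [0, 0, 0], 0], [-1, [0, 0, 0], 0]], newtons=50)

```text
time: 5.3
position: [0.4719, 0.1799, 0.1455]
ee_rot: [[0.986, -0.166, 0.0], [-0.166, -0.986, 0.0], [0.0, -0.0, -1.0]]
ft_force: [-1.2, 0.9, 2.1]
gripper_width: 0.033
```

```bash
python3 - <<'E'
from h import *
o=r.get_obs(); print(to_mill(np.array(o['position'])), o['gripper_width'],np.round(o['ft_force'],1),np.round(o['moment'],2))
im,d,o=grab('wrist','w3')
p0=to_mill(np.array(o['position']))
def G(t,ph,a=46.):
    x=-212+a*np.cos(ph);z=34+a*np.sin(ph)
    return np.array([117.5+x*np.cos(t)+z*np.sin(t),125.5-x*np.sin(t)+z*np.cos(t)])/10
seq=[(0,0),(0,.1),(0.0,.2),(.0,.3),(.0,.4),(0.0,.5),(0.02,.58)]+[(t,.62) for t in np.arange(.08,1.5,.08)]+[(1.47,.62)]
prev=G(0,0)
for t,ph in seq[1:]:
    g=G(t,ph); dd=g-prev; print(round(t,2),ph,'dx %.2f dz %.2f'%(dd[0],-dd[1]),g.round(2)); prev=g
E
```

```text
[-4.90845426e-02 -1.38336095e-05  1.45512757e-01] 0.03296144899380771 [-1.2  0.9  2.1] [0.16 0.07 0.01]
0 0.1 dx -0.02 dz -0.46 [-4.87 16.41]
0.0 0.2 dx -0.07 dz -0.45 [-4.94 16.86]
0.0 0.3 dx -0.11 dz -0.45 [-5.06 17.31]
0.0 0.4 dx -0.16 dz -0.43 [-5.21 17.74]
0.0 0.5 dx -0.20 dz -0.41 [-5.41 18.16]
0.02 0.58 dx -0.07 dz -0.66 [-5.48 18.82]
0.08 0.62 dx 0.32 dz -1.18 [-5.17 20.  ]
0.16 0.62 dx 0.65 dz -1.33 [-4.52 21.33]
0.24 0.62 dx 0.75 dz -1.27 [-3.76 22.6 ]
0.32 0.62 dx 0.85 dz -1.21 [-2.91 23.81]
0.4 0.62 dx 0.95 dz -1.14 [-1.96 24.94]
0.48 0.62 dx 1.03 dz -1.06 [-0.93 26.  ]
0.56 0.62 dx 1.12 dz -0.97 [ 0.19 26.97]
0.64 0.62 dx 1.19 dz -0.88 [ 1.38 27.85]
0.72 0.62 dx 1.26 dz -0.78 [ 2.63 28.63]
0.8 0.62 dx 1.31 dz -0.68 [ 3.94 29.3 ]
0.88 0.62 dx 1.36 dz -0.57 [ 5.31 29.87]
0.96 0.62 dx 1.40 dz -0.46 [ 6.71 30.33]
1.04 0.62 dx 1.44 dz -0.35 [ 8.15 30.68]
1.12 0.62 dx 1.46 dz -0.23 [ 9.61 30.91]
1.2 0.62 dx 1.47 dz -0.11 [11.08 31.02]
1.28 0.62 dx 1.48 dz 0.01 [12.56 31.01]
1.36 0.62 dx 1.47 dz 0.12 [14.04 30.89]
1.44 0.62 dx 1.46 dz 0.24 [15.49 30.65]
1.47 0.62 dx 0.54 dz 0.12 [16.04 30.53]
```

View pics/w3.png

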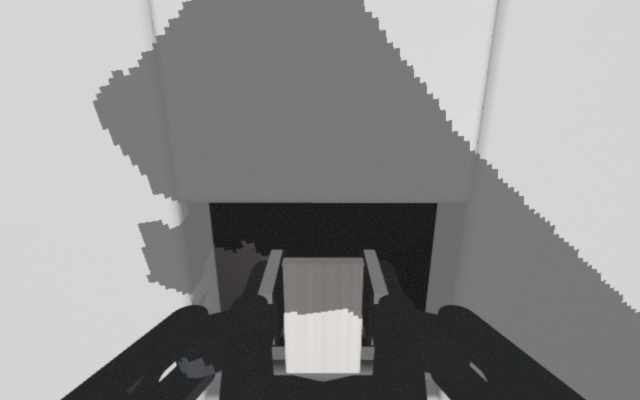

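The plate is held between the pads at a width of 33 mm. Now I'll pull the paddle up about its hinge.

jog_arm(targets=[[-1, [0, 0, -0.45], 0], [-1, [-0.1, 0, -0.45], 0], [-1, [-0.1, 0, -0.45], 0], [-1, [-0.15, 0, -0.45], 0], [-1, [-0.2, 0, -0.4], 0], [-1, [-0.1, 0, -0.65], 0], [-1, [0, 0, 0], 0]])

```text
time: 6.05
position: [0.4694, 0.1803, 0.1749]
ee_rot: [[0.986, -0.167, 0.009], [-0.167, -0.986, 0.002], [0.008, -0.003, -1.0]]
ft_force: [8.2, 1.4, -5.6]
gripper_width: 0.0326
```

```bash
python3 - <<'E'
from h import *
o=r.get_obs(); print(to_mill(np.array(o['position'])), o['gripper_width'],np.round(o['ft_force'],1),np.round(o['moment'],2))
im,d,o=grab('wrist','w4')
E
```

```text
[-5.15758995e-02  1.17413718e-06  1.74851996e-01] 0.03255830185481394 [ 8.2  1.4 -5.6] [ 0.23 -2.19 -0.16]
```

View pics/w4.png

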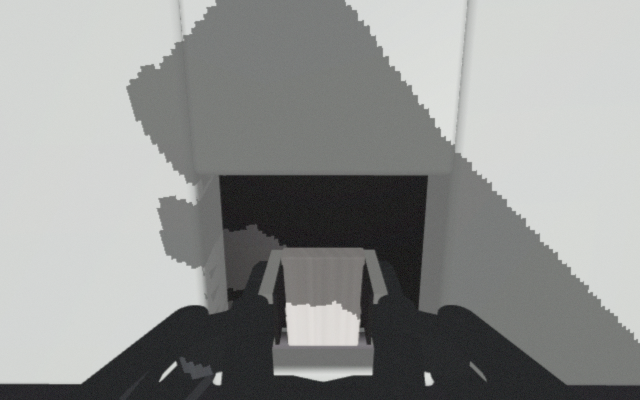

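jog_arm(targets=[[-1, [0.3, 0, -1.2], 0], [-1, [0.65, 0, -1.3], 0], [-1, [0.75, 0, -1.25], 0], [-1, [0.85, 0, -1.2], 0], [-1, [0, 0, 0], 0], [-1, [0, 0, 0], 0]])

```text
time: 6.7
position: [0.4885, 0.1771, 0.2238]
ee_rot: [[0.986, -0.166, -0.005], [-0.166, -0.986, 0.0], [-0.005, 0.001, -1.0]]
ft_force: [-5.2, 2.3, 2.4]
gripper_width: 0.0328
```

```bash
cat > st.py <<'E'
from h import *
import sys
o=r.get_obs(); print(to_mill(np.array(o['position'])).round(4), round(o['gripper_width'],4),np.round(o['ft_force'],1),np.round(o['moment'],2),np.array(o['ee_rot'])[:,2].round(3),round(o['time'],2))
if len(sys.argv)>2: grab(sys.argv[1],sys.argv[2])
E
python3 st.py side s5
```

```text
[-0.0322  0.      0.2238] 0.0328 [-5.2  2.3  2.4] [ 0.6   1.31 -0.16] [-0.005  0.    -1.   ] 6.7
```

View pics/s5.png

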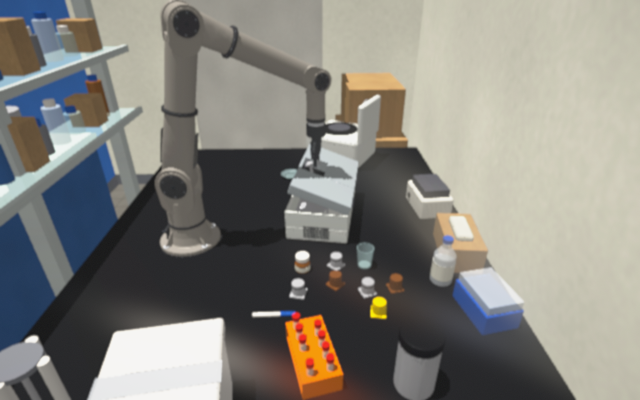

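The side view shows the lid lifting with the hand, at about 0.3 rad. I'll go on with the same pull.

jog_arm(targets=[[-1, [1.1, 0, -1.15], 0], [-1, [1.05, 0, -1.05], 0], [-1, [1.1, 0, -1.0], 0], [-1, [1.2, 0, -0.9], 0], [-1, [1.25, 0, -0.8], 0], [-1, [1.3, 0, -0.7], 0], [-1, [0, 0, 0], 0], [-1, [0, 0, 0], 0]])

```text
time: 7.55
position: [0.5573, 0.1653, 0.2802]
ee_rot: [[0.986, -0.165, -0.005], [-0.165, -0.986, -0.001], [-0.005, 0.001, -1.0]]
ft_force: [-6.0, 1.5, 4.7]
gripper_width: 0.0321
```

```bash
python3 st.py side s6
```

```text
[ 3.750e-02 -1.000e-04  2.802e-01] 0.0321 [-6.   1.5  4.7] [0.28 1.59 0.06] [-0.005 -0.001 -1.   ] 7.55
```

View pics/s6.png

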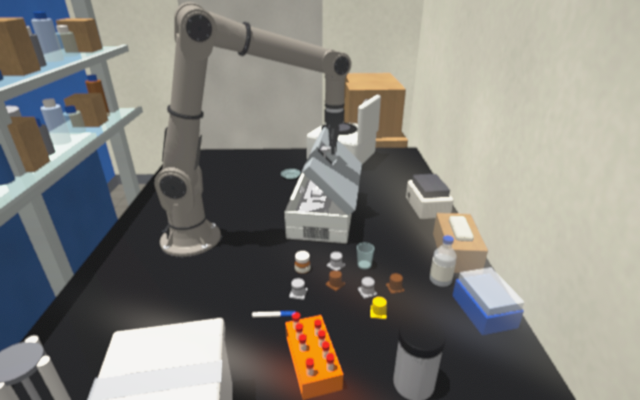

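jog_arm(targets=[[-1, [1.4, 0, -0.55], 0], [-1, [1.45, 0, -0.45], 0], [-1, [1.45, 0, -0.35], 0], [-1, [1.5, 0, -0.25], 0], [-1, [1.5, 0, -0.1], 0], [-1, [1.5, 0, 0], 0], [-1, [0, 0, 0], 0], [-1, [0, 0, 0], 0]])

```text
time: 8.4
position: [0.6471, 0.15, 0.297]
ee_rot: [[0.986, -0.166, 0.002], [-0.166, -0.986, -0.0], [0.002, -0.0, -1.0]]
ft_force: [1.0, 1.2, 2.1]
gripper_width: 0.0323
```

```bash
python3 st.py side s7
```

```text
[ 1.287e-01 -2.000e-04  2.970e-01] 0.0323 [1.  1.2 2.1] [ 0.3  -0.17  0.06] [ 0.002 -0.    -1.   ] 8.4
```

View pics/s7.png

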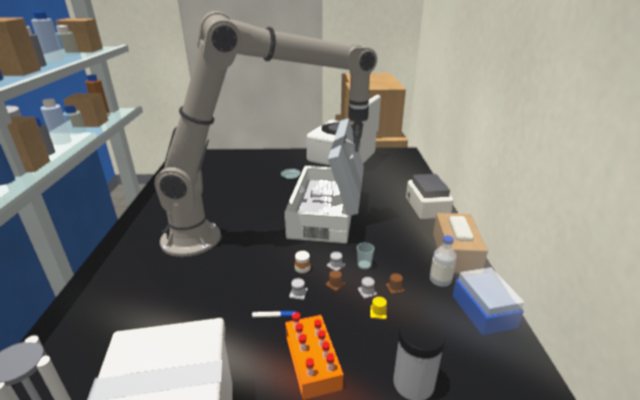

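jog_arm(targets=[[-1, [1.2, 0, 0.1], 0], [-1, [1.1, 0, 0.15], 0], [-1, [0.6, 0, 0.1], 0], [-1, [0.3, 0, 0.05], 0], [-1, [0, 0, 0], 0], [-1, [0, 0, 0], 0]])

```text
time: 9.05
position: [0.6771, 0.145, 0.293]
ee_rot: [[0.986, -0.165, -0.001], [-0.165, -0.986, -0.0], [-0.001, 0.001, -1.0]]
ft_force: [-2.4, 0.9, 4.2]
gripper_width: 0.0326
```

```bash
python3 st.py side s8; python3 - <<'E'
from h import *
f=np.load('pics/s8.npz'); w=to_mill(cloud('side',f['d']))
# lid side edge: points with y near -0.21, z>.14
m=(abs(w[...,1]+.21)<.01)&(w[...,2]>.15)&(w[...,2]<.37)&(w[...,0]>0)&(w[...,0]<.25)
q=w[m]; print(len(q))
for z0 in np.arange(.16,.37,.03):
    s=q[abs(q[:,2]-z0)<.008]
    if len(s)>2: print(z0.round(2),s[:,0].min().round(4),s[:,0].max().round(4),len(s))
# lid underside face
m=(abs(w[...,1])<.2)&(w[...,2]>.15)&(w[...,2]<.37)&(w[...,0]>0.03)&(w[...,0]<.2)
q=w[m]
for y0 in (-.15,.15):
  for z0 in np.arange(.16,.37,.03):
    s=q[(abs(q[:,2]-z0)<.008)&(abs(q[:,1]-y0)<.04)]
    if len(s)>2: print(y0,z0.round(2),np.median(s[:,0]).round(4),len(s))
E
```

```text
[ 1.59e-01 -2.00e-04  2.93e-01] 0.0326 [-2.4  0.9  4.2] [0.23 0.81 0.19] [-0.001 -0.    -1.   ] 9.05
648
0.16 0.1086 0.1489 48
0.19 0.1033 0.1436 46
0.22 0.0994 0.1392 49
0.25 0.0916 0.131 46
0.28 0.0876 0.1264 46
0.31 0.0795 0.1216 50
0.34 0.0757 0.117 56
-0.15 0.16 0.1485 8
-0.15 0.19 0.1429 8
-0.15 0.22 0.1371 11
-0.15 0.25 0.1319 14
-0.15 0.28 0.1271 16
-0.15 0.31 0.1216 14
-0.15 0.34 0.1167 13
0.15 0.16 0.1484 4
0.15 0.19 0.1427 9
0.15 0.22 0.1376 6
0.15 0.25 0.1315 3
0.15 0.28 0.1264 5
0.15 0.31 0.1213 6
0.15 0.34 0.1162 7
```

View pics/s8.png

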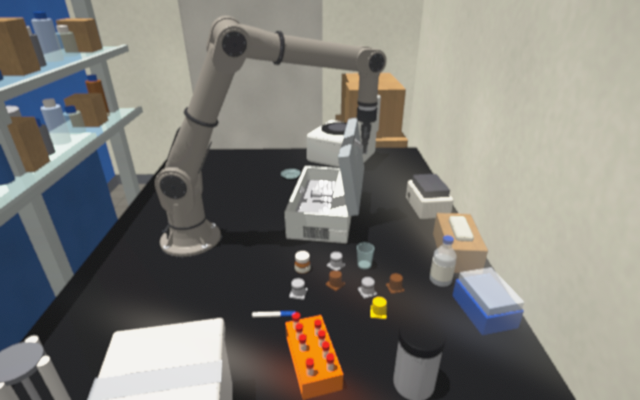

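Measured lid angle is about 1.39 rad, so I'll go a little further to the stop.

jog_arm(targets=[[-1, [0.5, 0, 0.1], 0], [-1, [0.5, 0, 0.1], 0], [-1, [0.4, 0, 0.1], 0], [-1, [0, 0, 0], 0], [-1, [0, 0, 0], 0]])

```text
time: 9.6
position: [0.688, 0.1432, 0.2902]
ee_rot: [[0.986, -0.164, -0.008], [-0.164, -0.986, -0.001], [-0.008, 0.002, -1.0]]
ft_force: [-11.2, -0.6, 9.3]
gripper_width: 0.0319
```

```bash
cat > ang.py <<'E'
from h import *
import sys
f=np.load(f'pics/{sys.argv[1]}.npz'); w=to_mill(cloud('side',f['d']))
m=(abs(w[...,1]+.21)<.01)&(w[...,2]>.15)&(w[...,2]<.34)&(w[...,0]>0)&(w[...,0]<.25)
q=w[m]; X=[];Z=[]
for z0 in np.arange(.16,.345,.015):
    s=q[abs(q[:,2]-z0)<.006]
    if len(s)>2: X.append((s[:,0].min()+s[:,0].max())/2);Z.append(z0)
s=np.polyfit(Z,X,1); print('lid angle',np.pi/2-np.arctan(-s[0]),len(q))
E
python3 st.py side s9; python3 ang.py s8; python3 ang.py s9
```

```text
[ 1.701e-01 -1.000e-04  2.902e-01] 0.0319 [-11.2  -0.6   9.3] [0.12 2.69 0.1 ] [-0.008 -0.001 -1.   ] 9.6
lid angle 1.397318782001698 574
lid angle 1.4509179576279791 567
```

The lid is at its stop (1.45 rad). I'll ease the pull, release, and back off rearward and up.

jog_arm(targets=[[-1, [-0.3, 0, -0.1], 0], [-1, [0, 0, 0], 0], [0.3, [0, 0, 0], 0], [0.3, [0, 0, 0], 0], [0.3, [0, 0, 0], 0], [0.3, [0, 0, 0], 0], [0.3, [1, 0, -0.5], 0], [0.3, [1, 0, -1], 0], [0.3, [1, 0, -2], 0], [0.3, [0, 0, -3], 0], [0.3, [0, 0, -3], 0], [0.3, [0, 0, -3], 0], [0.3, [0, 0, 0], 0], [0.3, [0, 0, 0], 0]])

```text
time: 11.05
position: [0.7187, 0.1382, 0.4158]
ee_rot: [[0.986, -0.166, 0.002], [-0.166, -0.986, 0.0], [0.002, -0.0, -1.0]]
ft_force: [-0.3, -0.2, -0.9]
gripper_width: 0.0554
```

```bash
python3 st.py side s10; python3 ang.py s10; python3 -c "
from h import *
grab('scene','c10')"
```

```text
[2.012e-01 1.000e-04 4.158e-01] 0.0554 [-0.3 -0.2 -0.9] [-0.01  0.02 -0.07] [ 0.002  0.    -1.   ] 11.05
lid angle 1.448870033578532 569
```

View pics/c10.png

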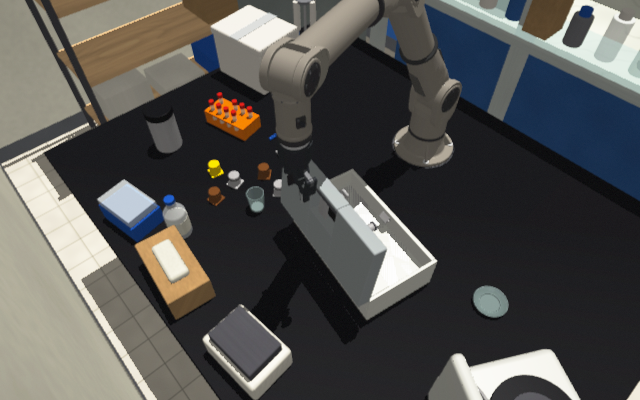

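Scene view: the lid stands up over the mill, with the hub visible at about (372,226). I'll go over the lid and look into the chamber.

jog_arm(targets=[[0.3, [-1, 0, -2], 0], [0.3, [-3, 0, -1], 0], [0.3, [-4, 0, 0], 0], [0.3, [-4, 0, 0], 0], [0.3, [-4, 0, 0], 0], [0.3, [-4, 0, 0], 0], [0.3, [-4, 0, 0], 0], [0.3, [-3, 0, 3], 0], [0.3, [-1, 0, 3], 0], [0.3, [0, 0, 3], 0], [0.3, [0, 0, 3], 0], [0.3, [0, 0, 2], 0], [0.3, [0, 0, 0], 0], [0.3, [0, 0, 0], 0], [0.3, [0, 0, 0], 0]])

```text
time: 12.65
position: [0.4428, 0.1848, 0.3063]
ee_rot: [[0.986, -0.166, 0.002], [-0.166, -0.986, 0.001], [0.002, -0.001, -1.0]]
ft_force: [-0.2, -0.3, -0.5]
gripper_width: 0.0558
```

```bash
python3 st.py wrist w11
```

```text
[-0.0786  0.      0.3063] 0.0558 [-0.2 -0.3 -0.5] [0.01 0.01 0.02] [ 0.002  0.001 -1.   ] 12.65
```

View pics/w11.png

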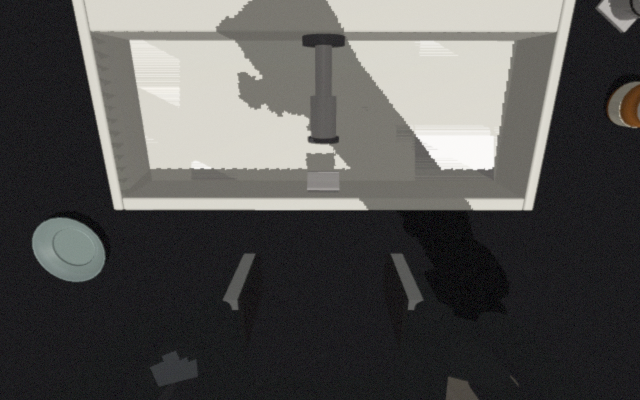

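```bash
cat > hub.py <<'E'
from h import *
import sys
np.set_printoptions(precision=4,suppress=True)
f=np.load(f'pics/{sys.argv[1]}.npz'); o={'position':f['pos'],'ee_rot':f['R']}; w=cloud('wrist',f['d'],o); pm=to_mill(w)
m=(abs(pm[...,1])<.03)&(pm[...,2]>.085)&(pm[...,2]<.118)&(pm[...,0]>-.08)&(pm[...,0]<.06)
q=pm[m]
for x0 in np.arange(-.08,.05,.004):
    s=q[abs(q[:,0]-x0)<.002]
    if len(s)>4: print(x0.round(3),'y',np.percentile(s[:,1],[2,98]).round(4),'ztop',np.percentile(s[:,2],95).round(4),len(s))
print(np.percentile(q[:,0],[.5,1,2]))
m=(abs(pm[...,2]-.125)<.004)&(pm[...,0]<-.08)
q=pm[m]; print('front rim',np.percentile(q[:,0],[2,98]),'y',np.percentile(q[:,1],[.5,99.5]),np.median(q[:,2]))
m=(abs(pm[...,2]-.06)<.006)&(pm[...,0]<.05)&(abs(pm[...,1])<.2);q=pm[m]; print('floor',np.percentile(q,[1,50,99],axis=0))
E
python3 hub.py w11
```

```text
-0.052 y [-0.0148  0.015 ] ztop 0.1113 121
-0.048 y [-0.0144  0.0146] ztop 0.1104 130
-0.044 y [-0.0121  0.0119] ztop 0.1082 98
-0.04 y [-0.0121  0.0118] ztop 0.1081 111
-0.036 y [-0.012   0.0118] ztop 0.1081 103
-0.032 y [-0.0119  0.0118] ztop 0.1084 101
-0.028 y [-0.0119  0.013 ] ztop 0.1084 109
-0.024 y [-0.0118  0.0129] ztop 0.1084 108
-0.02 y [-0.0118  0.0129] ztop 0.1084 117
-0.016 y [-0.0117  0.0128] ztop 0.1085 105
-0.012 y [-0.0117  0.0128] ztop 0.1082 108
-0.008 y [-0.0098  0.0108] ztop 0.107 91
-0.004 y [-0.0075  0.0078] ztop 0.104 66
0.0 y [-0.0078  0.0078] ztop 0.1035 85
0.004 y [-0.0077  0.0077] ztop 0.1038 68
0.008 y [-0.0077  0.0077] ztop 0.104 78
0.012 y [-0.0077  0.0077] ztop 0.1033 74
0.016 y [-0.0076  0.0077] ztop 0.1036 81
0.02 y [-0.0076  0.0077] ztop 0.1037 72
0.024 y [-0.0075  0.0076] ztop 0.1035 82
0.028 y [-0.0075  0.0076] ztop 0.1038 72
0.032 y [-0.0075  0.0076] ztop 0.1038 78
0.036 y [-0.0182  0.0184] ztop 0.1146 218
0.04 y [-0.0192  0.0193] ztop 0.1154 211
0.044 y [-0.0288  0.0288] ztop 0.1163 298
[-0.0533 -0.053  -0.052 ]
front rim [-0.1172 -0.0853] y [-0.2083  0.2085] 0.1247013315816039
floor [[-0.1048 -0.1977  0.0581]
 [-0.0239 -0.0048  0.06  ]
 [ 0.0439  0.1969  0.0634]]
```

The hub spans mill x −53 to −8 mm, with its axis at y = 0 and its top at z = 108 mm, as the text says. I'll descend around its body behind the flange.

jog_arm(targets=[[0.3, [2, 0, 2], 0], [0.3, [2, 0, 3], 0], [0.3, [1.1, 0, 3], 0], [0.3, [0, 0, 3], 0], [0.3, [0, 0, 3], 0], [0.3, [0, 0, 2.5], 0], [0.3, [0, 0, 1.5], 0], [0.3, [0, 0, 0.5], 0], [0.3, [0, 0, 0], 0], [0.3, [0, 0, 0], 0]])

```text
time: 13.7
position: [0.4935, 0.1765, 0.1215]
ee_rot: [[0.986, -0.166, 0.002], [-0.166, -0.986, 0.001], [0.002, -0.001, -1.0]]
ft_force: [0.7, -0.3, 0.0]
gripper_width: 0.0555
```

```bash
python3 -c "
from h import *
delta(to_world([-.027,0,.074]),-9.6)
grab('wrist','w12')"
```

```text
pos [0.4935 0.1765 0.1215] yaw -9.56 F [ 0.7 -0.3  0. ] w 0.0555 t 13.7
 shift now(cm) [0.01 0.03 4.75] dist 0.048
 turn 0.04 shift after turn [0.02 0.03 4.75]
```

View pics/w12.png

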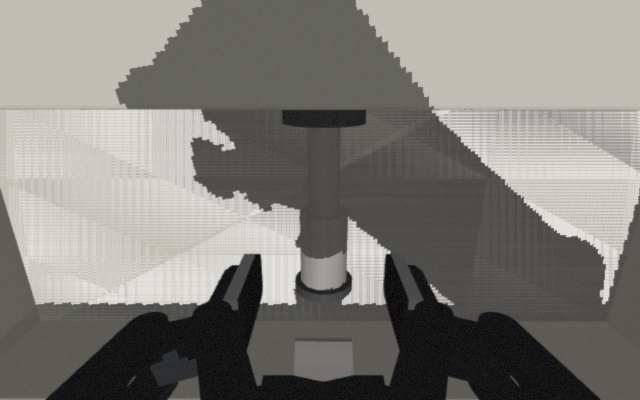

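The hub (columns 300–350) is centred between the fingers, so I'll descend and grip it.

jog_arm(targets=[[0.3, [0, 0, 1.5], 0], [0.3, [0, 0, 1.5], 0], [0.3, [0, 0, 1.2], 0], [0.3, [0, 0, 0.5], 0], [0.3, [0, 0, 0], 0], [-1, [0, 0, 0], 0], [-1, [0, 0, 0], 0], [-1, [0, 0, 0], 0], [-1, [0, 0, 0], 0], [-1, [0, 0, 0], 0], [-1, [0, 0, 0], 0], [-1, [0, 0, 0], 0], [-1, [0, 0, 0], 0]], newtons=50)

```text
time: 15.05
position: [0.4931, 0.1763, 0.0741]
ee_rot: [[0.986, -0.166, 0.001], [-0.166, -0.986, 0.0], [0.001, -0.0, -1.0]]
ft_force: [-1.2, -1.0, 6.9]
gripper_width: 0.0249
```

```bash
python3 st.py
```

```text
[-0.0276  0.      0.0741] 0.0249 [-1.2 -1.   6.9] [-0.14  0.2   0.03] [ 0.001  0.    -1.   ] 15.05
```

jog_arm(targets=[[-1, [-0.3, 0, 0], 0], [-1, [-0.3, 0, 0], 0], [-1, [-0.3, 0, 0], 0], [-1, [-0.2, 0, 0], 0], [-1, [0, 0, 0], 0], [-1, [0, 0, 0], 0]])

```text
time: 15.65
position: [0.4846, 0.1778, 0.0741]
ee_rot: [[0.986, -0.166, 0.006], [-0.166, -0.986, 0.001], [0.006, -0.002, -1.0]]
ft_force: [7.4, -1.2, 1.4]
gripper_width: 0.025
```

```bash
python3 st.py wrist w13
```

```text
[-0.0362  0.      0.0741] 0.025 [ 7.4 -1.2  1.4] [-0.31 -1.52  0.02] [ 0.006  0.001 -1.   ] 15.65
```

View pics/w13.png

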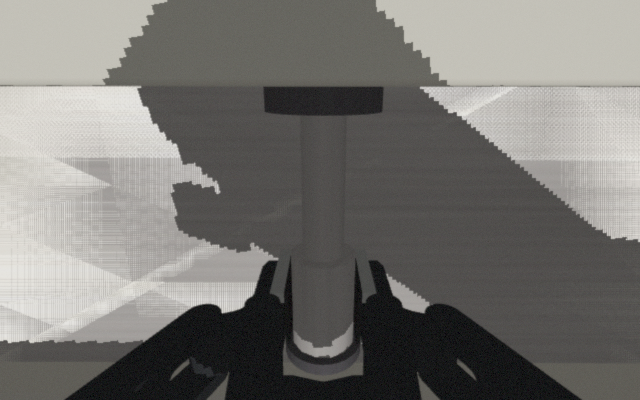

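jog_arm(targets=[[-1, [-0.3, 0, 0], 0], [-1, [-0.3, 0, 0], 0], [-1, [0, 0, 0], 0], [-1, [0, 0, 0], 0]])

```text
time: 16.1
position: [0.4847, 0.1779, 0.0742]
ee_rot: [[0.986, -0.168, 0.017], [-0.168, -0.986, 0.003], [0.016, -0.006, -1.0]]
ft_force: [22.9, -2.8, -13.2]
gripper_width: 0.0249
```

```bash
python3 st.py
```

```text
[-0.0361  0.0001  0.0742] 0.0249 [ 22.9  -2.8 -13.2] [-0.58 -4.25  0.05] [ 0.017  0.003 -1.   ] 16.1
```

jog_arm(targets=[[-1, [-0.3, 0, 0], 0], [-1, [-0.2, 0, 0], 0], [-1, [0, 0, 0], 0], [-1, [0, 0, 0], 0]])

```text
time: 16.5
position: [0.4848, 0.1779, 0.0743]
ee_rot: [[0.985, -0.169, 0.026], [-0.169, -0.986, 0.005], [0.024, -0.01, -1.0]]
ft_force: [34.3, -3.3, -24.6]
gripper_width: 0.0245
```

```bash
python3 st.py wrist w14; python3 hub.py w14 | head -12
```

```text
[-0.0361  0.0002  0.0743] 0.0245 [ 34.3  -3.3 -24.6] [-0.72 -6.6   0.08] [ 0.026  0.005 -1.   ] 16.5
-0.064 y [-0.0142  0.0143] ztop 0.1108 104
-0.06 y [-0.0145  0.0142] ztop 0.1111 735
-0.056 y [-0.0135  0.0136] ztop 0.1101 954
-0.052 y [-0.0116  0.0117] ztop 0.1081 493
-0.048 y [-0.0131  0.0131] ztop 0.1111 579
-0.044 y [-0.0139  0.0137] ztop 0.112 693
-0.04 y [-0.0139  0.0137] ztop 0.1129 710
-0.036 y [-0.014   0.0137] ztop 0.113 743
-0.032 y [-0.0242  0.0232] ztop 0.1156 815
-0.028 y [-0.0256  0.0256] ztop 0.1127 1771
-0.024 y [-0.0231  0.0225] ztop 0.1167 2058
-0.02 y [-0.012   0.0117] ztop 0.108 750Traceback (most recent call last):
  File "hub.py", line 12, in <module>
    q=pm[m]; print('front rim',np.percentile(q[:,0],[2,98]),'y',np.percentile(q[:,1],[.5,99.5]),np.median(q[:,2]))
                               ~~~~~~~~~~~~~^^^^^^^^^^^^^^^
    return _quantile_unchecked(
        a, q, axis, out, overwrite_input, method, keepdims, weights)
    return _ureduce(a,
                    func=_quantile_ureduce_func,
    ...<5 lines>...
                    overwrite_input=overwrite_input,
                    method=method)
    r = func(a, **kwargs)
    result = _quantile(arr,
                       quantiles=q,
    ...<2 lines>...
                       out=out,
                       weights=wgt)
    slices_having_nans = np.isnan(arr[-1, ...])
                                  ~~~^^^^^^^^^
IndexError: index -1 is out of bounds for axis 0 with size 0
```

The hub is hard against its front stop: 34 N with no further motion. Now I'll push it home.

jog_arm(targets=[[-1, [0.5, 0, 0], 0], [-1, [0.5, 0, 0], 0], [-1, [0.4, 0, 0], 0], [-1, [0.3, 0, 0], 0], [-1, [0.3, 0, 0], 0], [-1, [0.3, 0, 0], 0], [-1, [0.3, 0, 0], 0], [-1, [0, 0, 0], 0], [-1, [0, 0, 0], 0]])

```text
time: 17.45
position: [0.4953, 0.1759, 0.0741]
ee_rot: [[0.986, -0.166, -0.002], [-0.166, -0.986, -0.0], [-0.001, 0.001, -1.0]]
ft_force: [-1.6, -0.8, 10.1]
gripper_width: 0.0246
```

```bash
python3 st.py
```

```text
[-0.0253 -0.      0.0741] 0.0246 [-1.6 -0.8 10.1] [-0.2   0.4  -0.08] [-0.002 -0.    -1.   ] 17.45
```

jog_arm(targets=[[-1, [0.3, 0, 0], 0], [-1, [0.2, 0, 0], 0], [-1, [0.2, 0, 0], 0], [-1, [0, 0, 0], 0], [-1, [0, 0, 0], 0]])

```text
time: 17.95
position: [0.4962, 0.1757, 0.074]
ee_rot: [[0.986, -0.164, -0.013], [-0.165, -0.986, -0.002], [-0.012, 0.005, -1.0]]
ft_force: [-15.9, -0.6, 23.9]
gripper_width: 0.0247
```

```bash
python3 st.py
```

```text
[-0.0244 -0.0001  0.074 ] 0.0247 [-15.9  -0.6  23.9] [ 0.08  3.07 -0.12] [-0.013 -0.002 -1.   ] 17.95
```

jog_arm(targets=[[-1, [0.3, 0, 0], 0], [-1, [0.2, 0, 0], 0], [-1, [0, 0, 0], 0], [-1, [0, 0, 0], 0]])

```text
time: 18.35
position: [0.4961, 0.1756, 0.0739]
ee_rot: [[0.986, -0.163, -0.022], [-0.164, -0.987, -0.004], [-0.021, 0.008, -1.0]]
ft_force: [-26.4, 0.4, 34.6]
gripper_width: 0.0248
```

```bash
python3 st.py
```

```text
[-0.0245 -0.0002  0.0739] 0.0248 [-26.4   0.4  34.6] [ 0.12  5.29 -0.22] [-0.022 -0.004 -1.   ] 18.35
```

Home stop reached: travel 11.7 mm, 26 N with no further motion. I'll ease off, open and rise.

jog_arm(targets=[[-1, [-0.4, 0, 0], 0], [-1, [-0.4, 0, 0], 0], [-1, [-0.2, 0, 0], 0], [-1, [0, 0, 0], 0], [0.3, [0, 0, 0], 0], [0.3, [0, 0, 0], 0], [0.3, [0, 0, 0], 0], [0.3, [0, 0, 0], 0], [0.3, [0, 0, -1], 0], [0.3, [0, 0, -2], 0], [0.3, [-0.5, 0, -3], 0], [0.3, [-1, 0, -4], 0], [0.3, [-1, 0, -4], 0], [0.3, [-1, 0, -4], 0], [0.3, [-1, 0, -4], 0], [0.3, [-0.5, 0, -1], 0], [0.3, [0, 0, 0], 0], [0.3, [0, 0, 0], 0], [0.3, [0, 0, 0], 0]])

```text
time: 20.25
position: [0.4484, 0.1826, 0.3014]
ee_rot: [[0.986, -0.166, -0.003], [-0.166, -0.986, -0.001], [-0.003, 0.002, -1.0]]
ft_force: [0.1, 0.4, -0.4]
gripper_width: 0.0558
```

```bash
python3 st.py wrist w15; python3 hub.py w15 | grep -v Trace; python3 -c "
from h import *
grab('scene','c15');grab('side','s15')"; python3 ang.py s15; sed -i "s/n}0.npz/n}'+TAG+'.npz/; s/^from h import \*/from h import *\nimport sys; TAG=sys.argv[1]/; s/f'pics\/{n}'+TAG+'.npz'/'pics\/'+{'scene':'c','side':'s'}[n]+TAG+'.npz'/" m.py; grep load m.py; python3 m.py 15 | egrep 'col' | awk '{print}' | egrep -v 'ext \[0\.[1-9]'
```

```text
[-0.0727 -0.0012  0.3014] 0.0558 [ 0.1  0.4 -0.4] [ 0.02 -0.03  0.03] [-0.003 -0.001 -1.   ] 20.25
-0.052 y [-0.0134  0.0135] ztop 0.111 22
-0.048 y [-0.0148  0.0145] ztop 0.1118 126
-0.044 y [-0.0138  0.0143] ztop 0.1091 133
-0.04 y [-0.0118  0.0118] ztop 0.1084 107
-0.036 y [-0.0117  0.0119] ztop 0.1082 101
-0.032 y [-0.0117  0.0118] ztop 0.1084 100
-0.028 y [-0.0116  0.0119] ztop 0.1081 103
-0.024 y [-0.0116  0.013 ] ztop 0.1082 112
-0.02 y [-0.0124  0.0129] ztop 0.1085 115
-0.016 y [-0.0127  0.0128] ztop 0.1081 112
-0.012 y [-0.0126  0.0128] ztop 0.1079 125
-0.008 y [-0.0126  0.0127] ztop 0.1081 113
-0.004 y [-0.0096  0.0098] ztop 0.1058 93
0.0 y [-0.0076  0.0078] ztop 0.1035 68
0.004 y [-0.0075  0.0078] ztop 0.1038 71
0.008 y [-0.0075  0.0077] ztop 0.1033 82
0.012 y [-0.0075  0.0077] ztop 0.1033 68
0.016 y [-0.0074  0.0077] ztop 0.1035 85
0.02 y [-0.0074  0.0076] ztop 0.1035 82
0.024 y [-0.0074  0.0076] ztop 0.1038 71
0.028 y [-0.0073  0.0076] ztop 0.1032 84
0.032 y [-0.0073  0.0075] ztop 0.1036 81
0.036 y [-0.018   0.0183] ztop 0.1151 208
0.04 y [-0.0188  0.019 ] ztop 0.1154 21
[... 3007 characters left out ...]
t [0.0383 0.0441 0.0323]
side [361 278  13  15 161] mean [ 0.6425 -0.3313  0.0368] top [ 0.6428 -0.3258  0.044 ] 0.04834539220955625 col [152.4907 149.1553 148.3292] ext [0.0382 0.0409 0.0333]
side [372 298  14  16 185] mean [ 0.6646 -0.4234  0.0372] top [ 0.6654 -0.4186  0.044 ] 0.04792856183972538 col [202.9784 180.6865  14.5784] ext [0.0383 0.0397 0.0317]
side [ 394  351   47   47 1247] mean [ 0.7047 -0.6968  0.0691] top [ 0.7056 -0.697   0.116 ] 0.1199540279760204 col [115.0593 114.1267 114.3769] ext [0.0953 0.0647 0.1049]
side [225 357   7  43 210] mean [ 0.2748 -0.7007  0.076 ] top [ 0.2779 -0.7205  0.1159] 0.11985383893151003 col [129.819  125.9238 121.019 ] ext [0.0177 0.1144 0.1046]
```

View pics/c15.png

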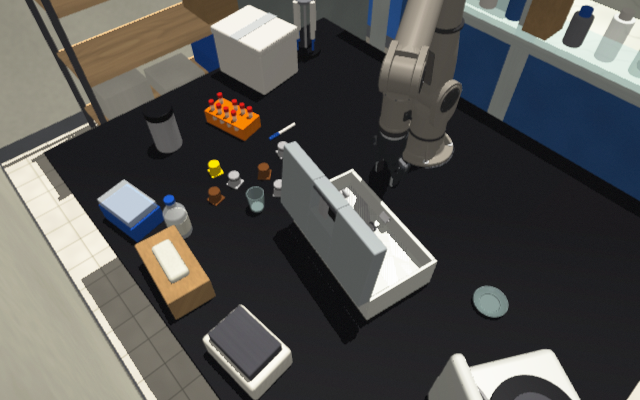

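The hub is home: its flange front is at −50 mm (it was −53 mm at the start and −62 mm drawn out). There are three steel jars, A ≈ (0.425, −0.32), B ≈ (0.647, −0.323) and C ≈ (0.554, −0.185). I'll go over them for a wrist view.

```bash
python3 -c "
from h import *
for p in ([.425,-.32,0],[.647,-.323,0],[.554,-.185,0],[.5,-.26,0]): print(p,to_mill(np.array(p)))
delta([.5,-.26,.28],-9.6)"
```

```text
[0.425, -0.32, 0] [-0.01196523 -0.50070731  0.        ]
[0.647, -0.323, 0] [ 0.2074262  -0.46664264  0.        ]
[0.554, -0.185, 0] [ 0.09271448 -0.34608468  0.        ]
[0.5, -0.26, 0] [ 0.05197835 -0.42903989  0.        ]
pos [0.4487 0.183  0.3018] yaw -9.55 F [-0.4  0.4  0.5] w 0.0554 t 20.4
 shift now(cm) [12.42 42.83  2.2 ] dist 0.446
 turn 0.05 shift after turn [12.45 42.82  2.18]
```

jog_arm(targets=[[0.4, [0, 2, 0], 0], [0.4, [0, 4, 0], 0], [0.4, [0, 4, 0], 0], [0.4, [0, 4, 0], 0], [0.4, [0, 4, 0], 0], [0.4, [0, 4, 0], 0], [0.4, [1, 4, 0], 0], [0.4, [2, 4, 0], 0], [0.4, [3, 4, 0.5], 0], [0.4, [3, 4, 0.5], 0], [0.4, [2.5, 3, 0.5], 0], [0.4, [1, 2, 0.5], 0], [0.4, [0, 0, 0], 0], [0.4, [0, 0, 0], 0], [0.4, [0, 0, 0], 0]])

```text
time: 21.9
position: [0.5008, -0.2595, 0.2832]
ee_rot: [[0.986, -0.164, -0.0], [-0.164, -0.986, 0.001], [-0.0, -0.001, -1.0]]
ft_force: [-0.3, -0.1, -0.5]
gripper_width: 0.0596
```

```bash
python3 st.py wrist w16; cat > jar.py <<'E'
from h import *
import sys
np.set_printoptions(precision=4,suppress=True)
f=np.load(f'pics/{sys.argv[1]}.npz'); o={'position':f['pos'],'ee_rot':f['R']}; w=cloud('wrist',f['d'],o);im=f['im'].astype(float)
m=((w[...,2]>.036)&(w[...,2]<.056)).astype(np.uint8)
m[370:]=0
k,l,s,c=cv2.connectedComponentsWithStats(m)
for i in range(1,k):
    if s[i,4]>120:
        p=w[l==i]; t=p[p[:,2]>np.percentile(p[:,2],90)-.006]
        (x,y),rad=cv2.minEnclosingCircle(t[:,:2].astype(np.float32))
        b=(w[...,2]>.008)&(w[...,2]<.06)&(abs(w[...,0]-x)<.035)&(abs(w[...,1]-y)<.035)
        print(s[i],'circ',np.round([x,y,rad],4),'ztop',np.median(t[:,2]).round(4),'rgb',im[l==i].mean(0).round(0),'mean',t[:,:2].mean(0))
E
python3 jar.py w16
```

```text
[ 0.0527 -0.4284  0.2832] 0.0596 [-0.3 -0.1 -0.5] [-0.02 -0.02 -0.04] [-0.     0.001 -1.   ] 21.9
[192   0  28  50 413] circ [ 0.6521 -0.1724  0.0229] ztop 0.0516 rgb [76. 84. 83.] mean [ 0.6569 -0.1623]
[342   0  42  29 996] circ [ 0.6458 -0.3234  0.0201] ztop 0.0459 rgb [180. 177. 174.] mean [ 0.64   -0.3219]
[227  12  24  41 122] circ [ 0.6412 -0.197   0.0212] ztop 0.0518 rgb [123. 136. 133.] mean [ 0.6374 -0.2027]
[ 320   96   38   39 1116] circ [ 0.5447 -0.2843  0.0199] ztop 0.0459 rgb [118.  80.  51.] mean [ 0.5452 -0.2842]
[  73   99   82  193 1925] circ [ 0.4858 -0.0331  0.1161] ztop 0.0514 rgb [91. 90. 84.] mean [ 0.4968 -0.0375]
[ 229  104   38   38 1125] circ [ 0.5524 -0.1844  0.0199] ztop 0.0459 rgb [95. 93. 91.] mean [ 0.553  -0.1848]
[517 131  30  85 749] circ [ 0.4455 -0.4932  0.05  ] ztop 0.0524 rgb [114.  60.  16.] mean [ 0.4488 -0.4897]
[369 195  35  34 921] circ [ 0.4242 -0.3235  0.0203] ztop 0.0458 rgb [181. 178. 175.] mean [ 0.4255 -0.3234]
[265 200  37  23 173] circ [ 0.4422 -0.203   0.022 ] ztop 0.0523 rgb [110.  98.  86.] mean [ 0.4523 -0.208 ]
```

View pics/w16.png

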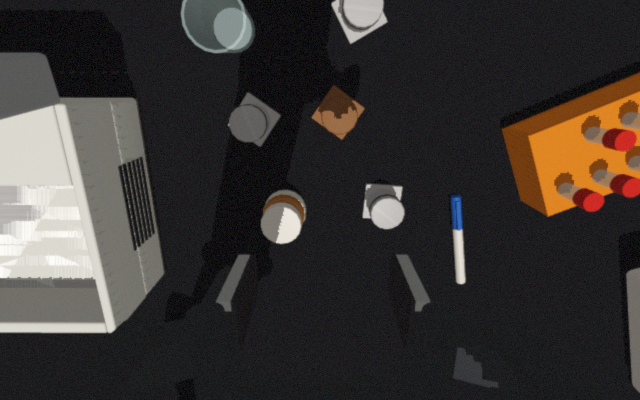

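The wrist view shows C at (248,122), A at (386,210) and B at (360,10). All three stand 45.9 mm high, as they should. I'll take A first.

```bash
python3 -c "
from h import *
delta([.4242,-.3235,.01],-9.6)"
```

```text
pos [ 0.5009 -0.2595  0.2835] yaw -9.42 F [-0.1  0.7 -0. ] w 0.0596 t 21.95
 shift now(cm) [-6.52  7.58 27.35] dist 0.291
 turn 0.18 shift after turn [-6.49  7.59 27.35]
```

jog_arm(targets=[[0.4, [-2, 2.6, 0], 0.2], [0.4, [-3, 3, 2], 0], [0.4, [-1.5, 2, 3], 0], [0.4, [0, 0, 4], 0], [0.4, [0, 0, 4], 0], [0.4, [0, 0, 3], 0], [0.4, [0, 0, 1], 0], [0.4, [0, 0, 0], 0], [0.4, [0, 0, 0], 0]])

```text
time: 22.85
position: [0.4253, -0.3253, 0.1151]
ee_rot: [[0.986, -0.168, 0.003], [-0.168, -0.986, -0.002], [0.003, 0.001, -1.0]]
ft_force: [-0.3, 0.0, 0.4]
gripper_width: 0.0598
```

```bash
python3 -c "
from h import *
delta([.4242,-.3235,.01],-9.6);grab('wrist','w17')"; python3 jar.py w17
```

```text
pos [ 0.4253 -0.3253  0.1151] yaw -9.7 F [-0.3  0.   0.4] w 0.0598 t 22.85
 shift now(cm) [-0.17 -0.17 10.5 ] dist 0.105
 turn -0.1 shift after turn [-0.14 -0.16 10.51]
[ 179    0   76   68 4199] circ [ 0.5442 -0.2843  0.02  ] ztop 0.0459 rgb [113.  76.  48.] mean [ 0.5431 -0.2847]
[   3    8   85   76 4925] circ [ 0.5522 -0.1843  0.0208] ztop 0.0458 rgb [216. 213. 210.] mean [ 0.5523 -0.186 ]
[ 555   52   54  167 3438] circ [ 0.4457 -0.4963  0.0508] ztop 0.0524 rgb [161.  92.  30.] mean [ 0.4498 -0.4893]
[ 291  182   60   61 2863] circ [ 0.4245 -0.3236  0.0201] ztop 0.0458 rgb [222. 219. 216.] mean [ 0.4254 -0.3239]
[ 103  194   71   64 1019] circ [ 0.4372 -0.2018  0.0231] ztop 0.0523 rgb [153. 135. 117.] mean [ 0.4443 -0.2156]
```

View pics/w17.png

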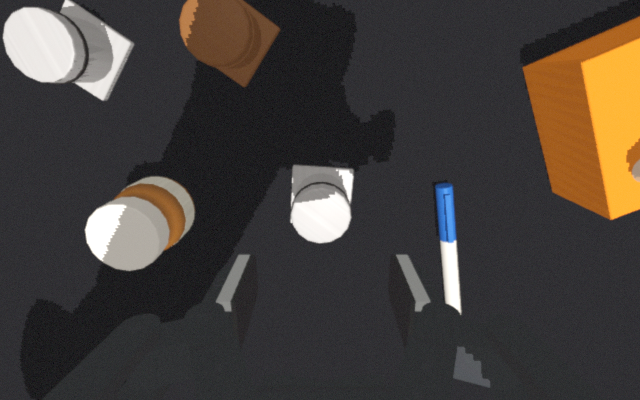

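jog_arm(targets=[[0.4, [-0.1, -0.2, 3], 0], [0.4, [0, 0, 3], 0], [0.4, [0, 0, 2.5], 0], [0.4, [0, 0, 1.5], 0], [0.4, [0, 0, 0.5], 0], [0.4, [0, 0, 0], 0], [0.4, [0, 0, 0], 0], [-1, [0, 0, 0], 0], [-1, [0, 0, 0], 0], [-1, [0, 0, 0], 0], [-1, [0, 0, 0], 0], [-1, [0, 0, 0], 0], [-1, [0, 0, 0], 0]], newtons=60)

```text
time: 24.2
position: [0.4244, -0.3236, 0.0098]
ee_rot: [[0.986, -0.169, 0.002], [-0.169, -0.986, -0.002], [0.002, 0.001, -1.0]]
ft_force: [-1.5, 0.1, 5.8]
gripper_width: 0.0386
```

```bash
python3 st.py; python3 -c "
from h import *
delta([.4242,-.3235,.01],-9.6)"
```

```text
[-0.012  -0.5043  0.0098] 0.0386 [-1.5  0.1  5.8] [ 0.18  0.18 -0.03] [ 0.002 -0.002 -1.   ] 24.2
pos [ 0.4244 -0.3236  0.0098] yaw -9.75 F [-1.5  0.1  5.8] w 0.0386 t 24.2
 shift now(cm) [-0.02 -0.   -0.02] dist 0.0
 turn -0.15 shift after turn [-0.02 -0.   -0.02]
```

jog_arm(targets=[[-1, [0, 0, -1], 0], [-1, [0, 0, -2], 0], [-1, [0, 0, -3], 0], [-1, [0, 0, -4], 0], [-1, [0, 0, -4], 0], [-1, [0, 0, -4], 0], [-1, [0, 0, -3], 0], [-1, [-0.5, -2, -1], 0], [-1, [-0.7, -3, 0], 0], [-1, [-1, -4, 0], 0], [-1, [-1, -4, 0], 0], [-1, [0, -4, 0], 0], [-1, [0, -4, 0], 0], [-1, [0, -4, 0], 0], [-1, [0, 0, 0], 0], [-1, [0, 0, 0], 0]])

```text
time: 25.8
position: [0.4337, -0.0704, 0.2286]
ee_rot: [[0.986, -0.167, -0.0], [-0.167, -0.986, -0.001], [0.0, 0.001, -1.0]]
ft_force: [0.3, -0.1, -2.3]
gripper_width: 0.0387
```

```bash
python3 st.py wrist w18;  python3 -c "
from h import *
delta(to_world([-.0445,.075,.23]),-9.6)"
```

```text
[-0.045  -0.2532  0.2286] 0.0387 [ 0.3 -0.1 -2.3] [-0.03 -0.01 -0.01] [-0.    -0.001 -1.   ] 25.8
pos [ 0.4335 -0.0716  0.2284] yaw -9.75 F [ 0.2 -0.2 -2.3] w 0.0389 t 25.85
 shift now(cm) [ -0.04 -32.94  -0.19] dist 0.329
 turn -0.15 shift after turn [  0.05 -32.94  -0.16]
```

View pics/w18.png

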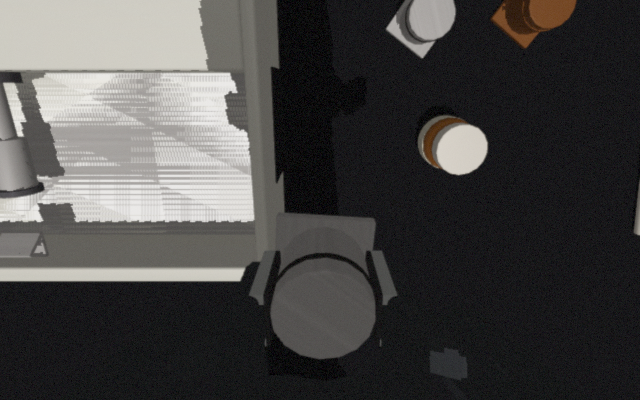

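Jar A is held (load −2.3 N). I'll carry it on over the hub to y = +75.

jog_arm(targets=[[-1, [0, -3, 0], -0.1], [-1, [0, -4, 0], 0], [-1, [0, -4, 0], 0], [-1, [0, -4, 0], 0], [-1, [0, -4, 0], 0], [-1, [0, -4, 0], 0], [-1, [0, -4, 0], 0], [-1, [0, -4, 0], 0], [-1, [0, -2, 0], 0], [-1, [0, 0, 0], 0], [-1, [0, 0, 0], 0], [-1, [0, 0, 0], 0]])

```text
time: 27.05
position: [0.49, 0.2516, 0.228]
ee_rot: [[0.985, -0.171, -0.0], [-0.171, -0.985, -0.002], [-0.0, 0.002, -1.0]]
ft_force: [-0.9, -0.2, -2.3]
gripper_width: 0.0389
```

```bash
python3 st.py;  python3 -c "
from h import *
delta(to_world([-.0445,.075,.0705]),-9.6)"
```

```text
[-0.0432  0.0737  0.228 ] 0.0389 [-0.9 -0.2 -2.3] [0.04 0.   0.01] [-0.    -0.002 -1.   ] 27.05
pos [0.49   0.2516 0.228 ] yaw -9.85 F [-0.9 -0.2 -2.3] w 0.0389 t 27.05
 shift now(cm) [-0.13 -0.16 15.75] dist 0.157
 turn -0.25 shift after turn [-0.13 -0.13 15.75]
```

jog_arm(targets=[[-1, [-0.1, -0.1, 2], -0.2], [-1, [0, 0, 3], 0], [-1, [0, 0, 3], 0], [-1, [0, 0, 3], 0], [-1, [0, 0, 2], 0], [-1, [0, 0, 1], 0], [-1, [0, 0, 0.8], 0], [-1, [0, 0, 0.5], 0], [-1, [0, 0, 0.4], 0], [-1, [0, 0, 0], 0], [-1, [0, 0, 0], 0]])

```text
time: 28.15
position: [0.489, 0.2557, 0.0719]
ee_rot: [[0.986, -0.164, 0.001], [-0.164, -0.986, 0.0], [0.001, -0.0, -1.0]]
ft_force: [0.0, -1.1, -1.7]
gripper_width: 0.0391
```

```bash
python3 st.py wrist w19;  python3 -c "
from h import *
delta(to_world([-.0445,.075,.0705]),-9.6)"
```

```text
[-0.0448  0.0776  0.0719] 0.0391 [ 0.  -1.1 -1.7] [ 0.01 -0.    0.01] [ 0.001  0.    -1.   ] 28.15
pos [0.489  0.2558 0.0719] yaw -9.43 F [ 0.1  0.2 -1.6] w 0.0385 t 28.2
 shift now(cm) [0.04 0.27 0.14] dist 0.003
 turn 0.17 shift after turn [0.04 0.27 0.14]
```

View pics/w19.png

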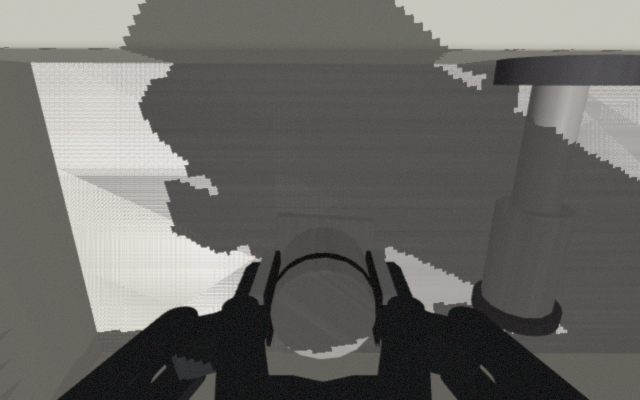

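jog_arm(targets=[[-1, [0, 0, 0.15], 0], [-1, [0, 0, 0.1], 0], [-1, [0, 0, 0], 0], [-1, [0, 0, 0], 0]])

```text
time: 28.6
position: [0.489, 0.2557, 0.0699]
ee_rot: [[0.986, -0.164, 0.001], [-0.164, -0.986, -0.0], [0.001, -0.0, -1.0]]
ft_force: [-1.0, -1.0, 5.8]
gripper_width: 0.039
```

```bash
python3 st.py
```

```text
[-0.0449  0.0776  0.0699] 0.039 [-1.  -1.   5.8] [-0.29  0.36 -0.02] [ 0.001 -0.    -1.   ] 28.6
```

Contact with the floor is confirmed. I'll release, rise, and look.

jog_arm(targets=[[0.2, [0, 0, 0], 0], [0.2, [0, 0, 0], 0], [0.2, [0, 0, 0], 0], [0.2, [0, 0, -1], 0], [0.2, [0, 0, -2], 0], [0.2, [0, 0, -3], 0], [0.4, [0, 0, -4], 0], [0.4, [-1, 2, -4], 0], [0.4, [-1, 4, -4], 0], [0.4, [0, 4, -3], 0], [0.4, [0, 4, 0], 0], [0.4, [0, 4, 0], 0], [0.4, [0, 0, 0], 0], [0.4, [0, 0, 0], 0]])

```text
time: 30.0
position: [0.4414, 0.0856, 0.2743]
ee_rot: [[0.986, -0.166, 0.001], [-0.166, -0.986, 0.0], [0.001, -0.0, -1.0]]
ft_force: [0.8, 0.5, 0.0]
gripper_width: 0.0596
```

```bash
python3 st.py wrist w20; python3 -c "
from h import *
grab('side','s20');grab('scene','c20')"; python3 ang.py s20; python3 m.py 20|egrep 'side \[.*col \[1[3-9]'
```

```text
[-0.0634 -0.098   0.2743] 0.0596 [0.8 0.5 0. ] [0.07 0.01 0.07] [ 0.001  0.    -1.   ] 30.0
lid angle 1.448226508721873 567
side [363 138  11  23 157] mean [0.7746 0.7381 0.0713] top [0.7702 0.7312 0.1154] 0.11890687004200351 col [131.7006 131.4459 125.5287] ext [0.0726 0.1261 0.1019]
side [307 142  37  25 622] mean [0.5401 0.6829 0.0683] top [0.5458 0.6794 0.1161] 0.11996261706961042 col [155.2717 155.4791 149.1994] ext [0.1882 0.1203 0.1049]
side [ 285  168   66   73 3083] mean [0.486  0.1094 0.0722] top [0.4837 0.1178 0.1162] 0.1199982959978112 col [154.8339 155.0795 151.1709] ext [0.2591 0.4558 0.1048]
side [295 252  15  19 236] mean [ 0.434  -0.211   0.0432] top [ 0.4342 -0.2021  0.0577] 0.06192176251937287 col [172.911  159.0636 145.5847] ext [0.0482 0.0506 0.0467]
side [330 253  12  13 138] mean [ 0.5495 -0.1923  0.0355] top [ 0.5497 -0.1868  0.0435] 0.04795953449883328 col [148.913 147.087 147.058] ext [0.0385 0.0428 0.0325]
side [361 278  13  16 165] mean [ 0.6426 -0.3316  0.0364] top [ 0.6433 -0.3256  0.044 ] 0.04869985272707211 col [151.3939 148.0727 147.1697] ext [0.0381 0.0428 0.0336]
side [225 357   7  43 212] mean [ 0.2747 -0.7001  0.0767] top [ 0.2772 -0.7162  0.1164] 0.11997333979626112 col [130.0802 126.2075 121.3066] ext [0.0181 0.1157 0.1046]
```

View pics/w20.png

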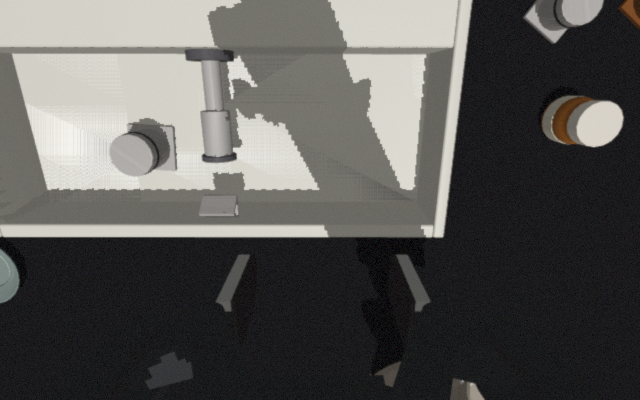

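View pics/s20.png

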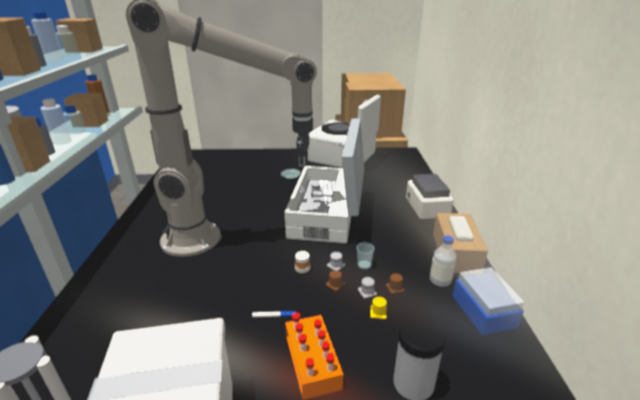

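Jar A stands upright in the chamber at (140,150) in the wrist view, and B and C are unmoved. C is next.

```bash
python3 -c "
from h import *
delta([.5525,-.1844,.115],-9.6)"
```

```text
pos [0.4415 0.0876 0.2739] yaw -9.3 F [ 0.   0.1 -0.1] w 0.06 t 30.15
 shift now(cm) [15.34 25.06 15.88] dist 0.334
 turn 0.3 shift after turn [15.48 24.97 15.89]
```

jog_arm(targets=[[0.4, [0, 4, 0], 0], [0.4, [0, 4, 0], 0], [0.4, [0, 4, 0], 0], [0.4, [2, 4, 0], 0], [0.4, [3, 4, 0], 0], [0.4, [4, 3, 0], 0], [0.4, [4, 1, 0], 0], [0.4, [2, 0, 2], 0], [0.4, [0, 0, 3], 0], [0.4, [0, 0, 4], 0], [0.4, [0, 0, 4], 0], [0.4, [0, 0, 2], 0], [0.4, [0, 0, 0], 0], [0.4, [0, 0, 0], 0]])

```text
time: 31.55
position: [0.551, -0.1742, 0.1239]
ee_rot: [[0.987, -0.162, 0.0], [-0.162, -0.987, 0.0], [0.0, -0.0, -1.0]]
ft_force: [0.6, -0.1, 0.6]
gripper_width: 0.0595
```

```bash
python3 -c "
from h import *
delta([.5525,-.1844,.01],-9.6);grab('wrist','w21')"; python3 jar.py w21
```

```text
pos [ 0.551  -0.1742  0.1239] yaw -9.34 F [ 0.6 -0.1  0.6] w 0.0595 t 31.55
 shift now(cm) [ 0.31  0.98 11.39] dist 0.114
 turn 0.26 shift after turn [ 0.31  0.98 11.39]
[ 264    0   91   92 1685] circ [ 0.6531 -0.1831  0.0257] ztop 0.0519 rgb [73. 81. 79.] mean [ 0.6564 -0.1812]
[ 508    0   79   56 3601] circ [ 0.6459 -0.323   0.0205] ztop 0.0458 rgb [167. 164. 161.] mean [ 0.6424 -0.321 ]
[ 450  160   66   60 2965] circ [ 0.545  -0.2842  0.0202] ztop 0.0458 rgb [127.  82.  49.] mean [ 0.5462 -0.2833]
[  10  163  157  160 3351] circ [ 0.5507 -0.0104  0.0677] ztop 0.0519 rgb [98. 97. 92.] mean [ 0.5659 -0.0394]
[ 308  172   58   59 2706] circ [ 0.5527 -0.1843  0.0201] ztop 0.0458 rgb [143. 140. 138.] mean [ 0.5539 -0.1843]
[349 309  49  42 774] circ [ 0.4456 -0.1951  0.0208] ztop 0.0523 rgb [105.  91.  78.] mean [ 0.4551 -0.1953]
```

View pics/w21.png

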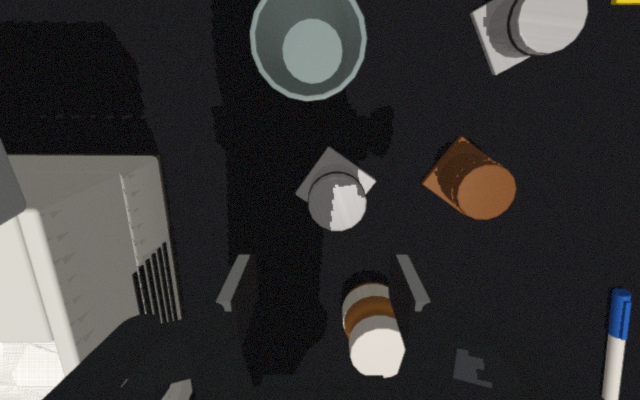

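C is at (337,200), centred at (0.5527, −0.1843). Its foot sits diagonally, and the tips will pass above it. I'll descend.

jog_arm(targets=[[0.4, [0.3, 0.95, 2], 0.2], [0.4, [0, 0, 3], 0], [0.4, [0, 0, 3], 0], [0.4, [0, 0, 2], 0], [0.4, [0, 0, 1.4], 0], [0.4, [0, 0, 0], 0], [0.4, [0, 0, 0], 0]])

```text
time: 32.3
position: [0.5528, -0.1854, 0.011]
ee_rot: [[0.986, -0.167, 0.002], [-0.167, -0.986, -0.001], [0.002, 0.0, -1.0]]
ft_force: [-0.1, 0.2, 0.3]
gripper_width: 0.0601
```

```bash
python3 -c "
from h import *
delta([.5527,-.1843,.01],-9.6)"
```

```text
pos [ 0.5528 -0.1854  0.011 ] yaw -9.63 F [-0.1  0.2  0.3] w 0.0601 t 32.3
 shift now(cm) [-0.03 -0.1   0.1 ] dist 0.001
 turn -0.03 shift after turn [-0.03 -0.1   0.1 ]
```

jog_arm(targets=[[-1, [0, -0.1, 0.1], 0], [-1, [0, 0, 0], 0], [-1, [0, 0, 0], 0], [-1, [0, 0, 0], 0], [-1, [0, 0, 0], 0], [-1, [0, 0, 0], 0], [-1, [0, 0, -1], 0], [-1, [0, 0, -2], 0], [-1, [0, 0, -3], 0], [-1, [0, 0, -4], 0], [-1, [0, 0, -4], 0], [-1, [0, 0, -4], 0], [-1, [0, 0, -4], 0], [-1, [0, 0, 0], 0], [-1, [0, 0, 0], 0]], newtons=60)

```text
time: 33.8
position: [0.5515, -0.1841, 0.2295]
ee_rot: [[0.986, -0.168, 0.001], [-0.168, -0.986, -0.001], [0.001, 0.0, -1.0]]
ft_force: [0.8, -0.4, -2.2]
gripper_width: 0.0385
```

```bash
python3 st.py; python3 -c "
from h import *
delta(to_world([-.0445,-.075,.23]),-9.6)"
```

```text
[ 0.0901 -0.3457  0.2295] 0.0385 [ 0.8 -0.4 -2.2] [ 0.04  0.01 -0.  ] [ 0.001 -0.001 -1.   ] 33.8
pos [ 0.5515 -0.1841  0.2295] yaw -9.65 F [ 0.8 -0.4 -2.2] w 0.0385 t 33.8
 shift now(cm) [-13.48 -27.05  -0.07] dist 0.302
 turn -0.05 shift after turn [-13.46 -27.07  -0.05]
```

jog_arm(targets=[[-1, [-2, 0, 0], 0], [-1, [-4, -1, 0], 0], [-1, [-4, -3, 0], 0], [-1, [-3, -4, 0], 0], [-1, [-0.5, -4, 0], 0], [-1, [0, -4, 0], 0], [-1, [0, -4, 0], 0], [-1, [0, -4, 0], 0], [-1, [0, -3, 0], 0], [-1, [0, 0, 0], 0], [-1, [0, 0, 0], 0], [-1, [0, 0, 0], 0]])

```text
time: 35.0
position: [0.4628, 0.103, 0.2273]
ee_rot: [[0.986, -0.169, -0.003], [-0.169, -0.986, -0.001], [-0.003, 0.002, -1.0]]
ft_force: [-0.5, -0.1, -2.0]
gripper_width: 0.0386
```

```bash
python3 st.py wrist w22; python3 -c "
from h import *
delta(to_world([-.0445,-.075,.07]),-9.6)"
```

```text
[-0.0453 -0.0773  0.2273] 0.0386 [-0.5 -0.1 -2. ] [-0.05 -0.01 -0.03] [-0.003 -0.001 -1.   ] 35.0
pos [0.463  0.1029 0.2276] yaw -9.77 F [ 0.6 -0.2 -1.1] w 0.0387 t 35.05
 shift now(cm) [ 0.08 -0.26 15.76] dist 0.158
 turn -0.17 shift after turn [ 0.05 -0.24 15.76]
```

View pics/w22.png

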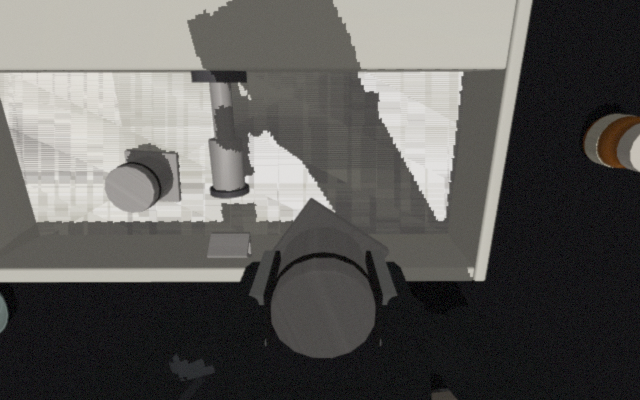

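jog_arm(targets=[[-1, [0, -0.1, 2], -0.1], [-1, [0, 0, 3], 0], [-1, [0, 0, 3], 0], [-1, [0, 0, 3], 0], [-1, [0, 0, 2], 0], [-1, [0, 0, 1], 0], [-1, [0, 0, 0.8], 0], [-1, [0, 0, 0.4], 0], [-1, [0, 0, 0.2], 0], [-1, [0, 0, 0.2], 0], [-1, [0, 0, 0.1], 0], [-1, [0, 0, 0], 0], [-1, [0, 0, 0], 0]])

```text
time: 36.35
position: [0.4641, 0.1057, 0.0719]
ee_rot: [[0.986, -0.166, 0.001], [-0.166, -0.986, -0.0], [0.001, -0.0, -1.0]]
ft_force: [-0.4, -0.3, -1.0]
gripper_width: 0.0384
```

```bash
python3 st.py wrist w23
```

```text
[-0.0444 -0.0744  0.0719] 0.0384 [-0.4 -0.3 -1. ] [-0.03  0.   -0.02] [ 0.001 -0.    -1.   ] 36.35
```

jog_arm(targets=[[-1, [0, 0, 0.15], 0], [-1, [0, 0, 0.1], 0], [-1, [0, 0, 0], 0], [-1, [0, 0, 0], 0]])

```text
time: 36.8
position: [0.4642, 0.1057, 0.0703]
ee_rot: [[0.986, -0.166, 0.0], [-0.166, -0.986, -0.001], [0.0, 0.001, -1.0]]
ft_force: [-3.5, -0.0, 8.4]
gripper_width: 0.0386
```

```bash
python3 st.py
```

```text
[-0.0443 -0.0744  0.0703] 0.0386 [-3.5 -0.   8.4] [-0.17  0.56  0.  ] [ 0.    -0.001 -1.   ] 36.8
```

jog_arm(targets=[[0.2, [0, 0, 0], 0], [0.2, [0, 0, 0], 0], [0.2, [0, 0, 0], 0], [0.2, [0, 0, -1], 0], [0.2, [0, 0, -2], 0], [0.2, [0, 0, -3], 0], [0.4, [0, 0, -4], 0], [0.4, [-1, 2, -4], 0], [0.4, [0, 4, -4], 0], [0.4, [0, 4, -2], 0], [0.4, [0, 4, 0], 0], [0.4, [0, 4, 0], 0], [0.4, [0, 0, 0], 0], [0.4, [0, 0, 0], 0]])

```text
time: 38.2
position: [0.4248, -0.066, 0.265]
ee_rot: [[0.986, -0.168, 0.001], [-0.168, -0.986, 0.0], [0.001, -0.001, -1.0]]
ft_force: [0.5, 0.5, -0.0]
gripper_width: 0.0597
```

```bash
python3 st.py wrist w24; python3 -c "
from h import *
grab('side','s24');grab('scene','c24')"; python3 ang.py s24; python3 m.py 24|egrep '(side|scene) \[.*col \[1[3-9]'; python3 -c "
from h import *
delta([.646,-.3234,.12],-9.6)"
```

```text
[-0.0545 -0.2503  0.265 ] 0.0597 [ 0.5  0.5 -0. ] [ 0.08 -0.   -0.03] [ 0.001  0.    -1.   ] 38.2
lid angle 1.4484624541134703 564
scene [ 204   92   57   45 1222] mean [ 0.4729 -0.5708  0.0624] top [ 0.4772 -0.5916  0.1026] 0.10833469509729277 col [188.7881  92.928   23.8642] ext [0.1492 0.22   0.0932]
scene [208 159  13  15 131] mean [ 0.6727 -0.4087  0.0378] top [ 0.6715 -0.4093  0.0493] 0.05547933286293705 col [192.4504 170.458    4.2672] ext [0.0386 0.0403 0.0395]
scene [228 170  13  14 139] mean [ 0.6501 -0.317   0.0383] top [ 0.651  -0.3184  0.0479] 0.05401499100287244 col [143.3669 140.9424 139.3022] ext [0.0396 0.0476 0.0375]
scene [ 331  173  100  113 3295] mean [0.449  0.2039 0.0759] top [0.4223 0.1693 0.1158] 0.1199722991430372 col [171.4331 170.7402 166.3524] ext [0.2142 0.4063 0.0691]
scene [ 203  304   90   95 2001] mean [0.9968 0.2722 0.0782] top [0.993  0.2686 0.1162] 0.11992423873169278 col [156.4373 153.6152 144.941 ] ext [0.1561 0.2084 0.1048]
side [363 138  10  23 154] mean [0.7739 0.7376 0.0706] top [0.7731 0.735  0.1161] 0.11992248175300702 col [131.8506 131.58
[... 338 characters left out ...]
61] ext [0.2109 0.3926 0.0674]
side [295 252  15  19 238] mean [ 0.434  -0.2108  0.0431] top [ 0.4338 -0.2015  0.0582] 0.0620533814223071 col [172.9076 159.1387 145.6975] ext [0.0483 0.0522 0.047 ]
side [361 278  13  16 165] mean [ 0.6424 -0.3316  0.0364] top [ 0.6433 -0.3259  0.0442] 0.04782106653859963 col [151.4727 148.0848 147.2303] ext [0.0378 0.0425 0.0327]
side [225 356   7  44 203] mean [ 0.2747 -0.6998  0.0761] top [ 0.2773 -0.7165  0.1159] 0.11981708700383331 col [130.1281 126.133  121.2365] ext [0.0184 0.1169 0.1031]
pos [ 0.4253 -0.0642  0.2647] yaw -9.39 F [ 0.2 -0.1 -0.7] w 0.06 t 38.35
 shift now(cm) [26.01 21.98 14.47] dist 0.37
 turn 0.21 shift after turn [26.09 21.88 14.47]
```

View pics/w24.png

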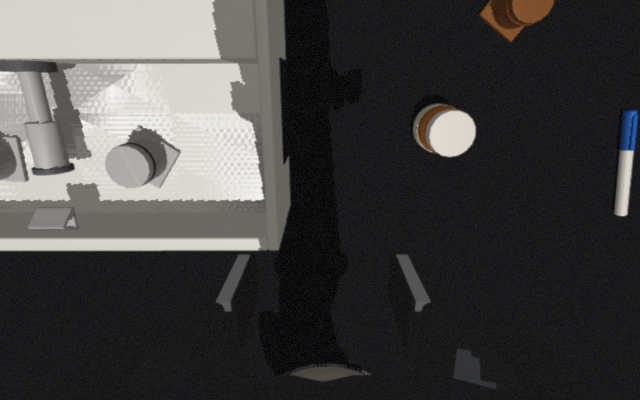

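View pics/c24.png

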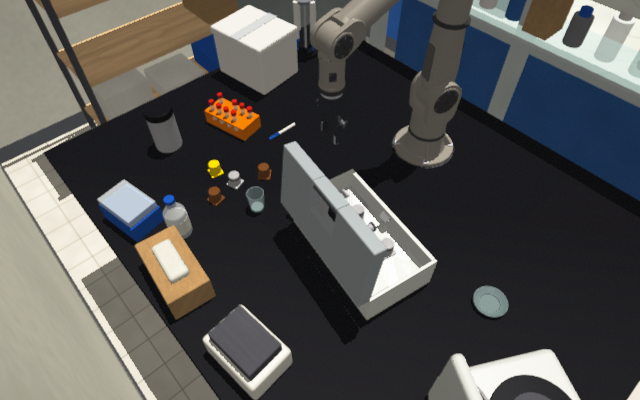

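C stands in the chamber at (140,160) in the wrist view. B is still at (234,178) in the scene view, and I'll go to it now.

jog_arm(targets=[[0.4, [2, 3, 0], 0.2], [0.4, [4, 4, 0], 0], [0.4, [4, 4, 0], 0], [0.4, [4, 4, 0], 0], [0.4, [4, 4, 0], 0], [0.4, [4, 2, 0], 0], [0.4, [3, 1, 1], 0], [0.4, [1, 0, 3], 0], [0.4, [0, 0, 4], 0], [0.4, [0, 0, 4], 0], [0.4, [0, 0, 2], 0], [0.4, [0, 0, 0], 0], [0.4, [0, 0, 0], 0]])

```text
time: 39.65
position: [0.63, -0.3038, 0.1249]
ee_rot: [[0.986, -0.167, 0.001], [-0.167, -0.986, 0.001], [0.001, -0.001, -1.0]]
ft_force: [-0.9, -0.9, 1.5]
gripper_width: 0.0597
```

```bash
python3 -c "
from h import *
delta([.646,-.3234,.01],-9.6);grab('wrist','w25')"; python3 jar.py w25
```

```text
pos [ 0.63   -0.3038  0.1249] yaw -9.64 F [-0.9 -0.9  1.5] w 0.0597 t 39.65
 shift now(cm) [ 1.9   1.67 11.49] dist 0.118
 turn -0.04 shift after turn [ 1.9   1.67 11.49]
[ 265    0   68   73 3934] circ [ 0.739  -0.3075  0.02  ] ztop 0.0459 rgb [129.  90.  61.] mean [ 0.7392 -0.3076]
[ 449   90   69   65 3459] circ [ 0.669  -0.4152  0.0202] ztop 0.0459 rgb [249. 246.  90.] mean [ 0.6699 -0.4145]
[ 318  149   60   60 2802] circ [ 0.6464 -0.3233  0.0199] ztop 0.0459 rgb [191. 188. 186.] mean [ 0.6473 -0.3233]
[122 164  66  68 872] circ [ 0.6573 -0.1937  0.0259] ztop 0.0522 rgb [197. 210. 206.] mean [ 0.6634 -0.2047]
[  95  179   70   67 1769] circ [ 0.6516 -0.18    0.0254] ztop 0.0523 rgb [131. 143. 142.] mean [ 0.6464 -0.1661]
[ 291  285   52   52 2109] circ [ 0.5448 -0.2847  0.0203] ztop 0.0457 rgb [195. 140.  90.] mean [ 0.5471 -0.2848]
[   0  289   41   81 1881] circ [ 0.5673 -0.0492  0.0327] ztop 0.0508 rgb [189. 188. 179.] mean [ 0.5648 -0.0489]
[565 323  75  47 838] circ [ 0.4836 -0.5034  0.0271] ztop 0.0538 rgb [189. 113.  40.] mean [ 0.492  -0.4932]
```

View pics/w25.png

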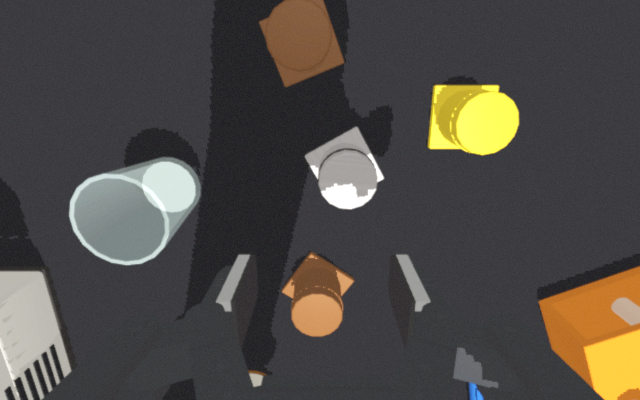

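jog_arm(targets=[[0.4, [1.0, 0.8, 0], 0], [0.4, [0.9, 0.85, 1], 0], [0.4, [0, 0, 3], 0], [0.4, [0, 0, 3], 0], [0.4, [0, 0, 2.5], 0], [0.4, [0, 0, 1.5], 0], [0.4, [0, 0, 0.4], 0], [0.4, [0, 0, 0], 0], [0.4, [0, 0, 0], 0]])

```text
time: 40.6
position: [0.6462, -0.3251, 0.0122]
ee_rot: [[0.986, -0.169, 0.003], [-0.169, -0.986, -0.001], [0.003, 0.001, -1.0]]
ft_force: [0.3, 0.6, -0.6]
gripper_width: 0.0596
```

```bash
python3 -c "
from h import *
delta([.6464,-.3233,.01],-9.6)"
```

```text
pos [ 0.6462 -0.3251  0.0122] yaw -9.75 F [ 0.3  0.6 -0.6] w 0.0596 t 40.6
 shift now(cm) [-0.01 -0.18  0.22] dist 0.003
 turn -0.15 shift after turn [-0.01 -0.18  0.22]
```

jog_arm(targets=[[0.4, [0, -0.15, 0.2], 0], [-1, [0, 0, 0], 0], [-1, [0, 0, 0], 0], [-1, [0, 0, 0], 0], [-1, [0, 0, 0], 0], [-1, [0, 0, 0], 0], [-1, [0, 0, 0], 0], [-1, [0, 0, -1], 0], [-1, [0, 0, -2], 0], [-1, [0, 0, -3], 0], [-1, [0, 0, -4], 0], [-1, [0, 0, -4], 0], [-1, [0, 0, -4], 0], [-1, [0, 0, -4], 0], [-1, [0, 0, 0], 0], [-1, [0, 0, 0], 0]], newtons=60)

```text
time: 42.2
position: [0.6449, -0.323, 0.2291]
ee_rot: [[0.986, -0.169, 0.001], [-0.169, -0.986, -0.001], [0.001, 0.0, -1.0]]
ft_force: [0.7, -0.1, -3.0]
gripper_width: 0.0385
```

```bash
python3 st.py; python3 -c "
from h import *
delta(to_world([-.0445,-.15,.23]),-9.6)"
```

```text
[ 0.2054 -0.467   0.2291] 0.0385 [ 0.7 -0.1 -3. ] [-0.    0.04  0.01] [ 0.001 -0.001 -1.   ] 42.2
pos [ 0.6449 -0.323   0.2291] yaw -9.75 F [ 0.7 -0.1 -3. ] w 0.0385 t 42.2
 shift now(cm) [-25.08 -31.63  -0.12] dist 0.404
 turn -0.15 shift after turn [-24.99 -31.7   -0.09]
```

jog_arm(targets=[[-1, [-2, 0, 0], 0], [-1, [-4, -1, 0], 0], [-1, [-4, -2, 0], 0], [-1, [-4, -2, 0], 0], [-1, [-4, -2.5, 0], 0], [-1, [-4, -3, 0], 0], [-1, [-2.5, -4, 0], 0], [-1, [-0.5, -4, 0], 0], [-1, [0, -4, 0], 0], [-1, [0, -4, 0], 0], [-1, [0, -3, 0], 0], [-1, [0, -2, 0], 0], [-1, [0, 0, 0], 0], [-1, [0, 0, 0], 0], [-1, [0, 0, 0], 0]])

```text
time: 43.7
position: [0.451, 0.0283, 0.2273]
ee_rot: [[0.985, -0.171, -0.003], [-0.171, -0.985, -0.001], [-0.003, 0.001, -1.0]]
ft_force: [0.7, -0.6, -2.5]
gripper_width: 0.0389
```

```bash
python3 st.py wrist w26; python3 -c "
from h import *
delta(to_world([-.0445,-.15,.07]),-9.6)"
```

```text
[-0.0444 -0.1529  0.2273] 0.0389 [ 0.7 -0.6 -2.5] [-0.02  0.01  0.05] [-0.003 -0.001 -1.   ] 43.7
pos [0.4513 0.0283 0.2276] yaw -9.88 F [ 0.  -0.4 -2.3] w 0.0386 t 43.75
 shift now(cm) [-1.000e-02 -3.100e-01  1.576e+01] dist 0.158
 turn -0.28 shift after turn [-0.04 -0.29 15.76]
```

View pics/w26.png

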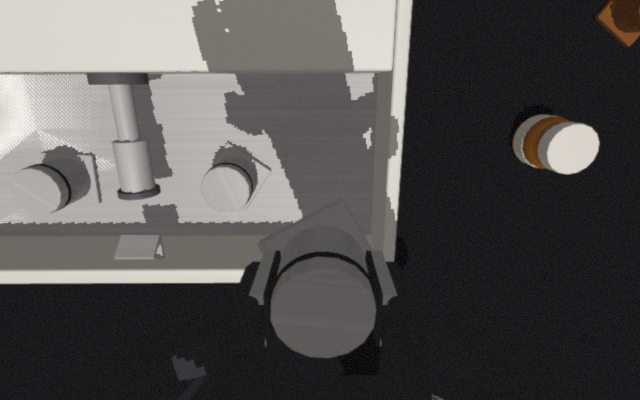

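jog_arm(targets=[[-1, [0, -0.2, 2], -0.2], [-1, [0, 0, 3], 0], [-1, [0, 0, 3], 0], [-1, [0, 0, 3], 0], [-1, [0, 0, 2], 0], [-1, [0, 0, 1], 0], [-1, [0, 0, 0.8], 0], [-1, [0, 0, 0.4], 0], [-1, [0, 0, 0.2], 0], [-1, [0, 0, 0.2], 0], [-1, [0, 0, 0.1], 0], [-1, [0, 0, 0], 0], [-1, [0, 0, 0], 0]])

```text
time: 45.05
position: [0.4537, 0.033, 0.0722]
ee_rot: [[0.986, -0.165, 0.003], [-0.165, -0.986, 0.001], [0.003, -0.002, -1.0]]
ft_force: [2.0, 5.1, -0.4]
gripper_width: 0.0389
```

```bash
python3 st.py wrist w27
```

```text
[-0.0425 -0.1479  0.0722] 0.0389 [ 2.   5.1 -0.4] [ 0.77 -0.36  0.02] [ 0.003  0.001 -1.   ] 45.05
```

View pics/w27.png

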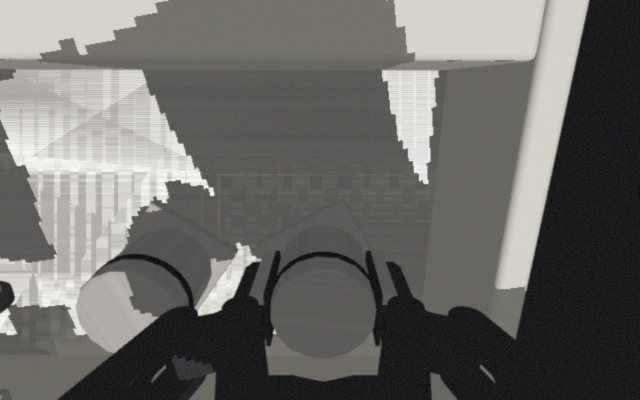

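A 5 N sideways force suggests the outer finger is touching the end wall. I'll shift inward 3 mm and check.

jog_arm(targets=[[-1, [0, -0.3, 0], 0], [-1, [0, 0, 0], 0], [-1, [0, 0, 0], 0]])

```text
time: 45.4
position: [0.452, 0.0339, 0.0711]
ee_rot: [[0.986, -0.166, -0.002], [-0.166, -0.986, -0.001], [-0.001, 0.001, -1.0]]
ft_force: [-0.4, -0.6, -2.8]
gripper_width: 0.0387
```

```bash
python3 st.py
```

```text
[-0.0443 -0.1472  0.0711] 0.0387 [-0.4 -0.6 -2.8] [-0.    0.01 -0.05] [-0.002 -0.001 -1.   ] 45.4
```

jog_arm(targets=[[-1, [0, 0, 0.15], 0], [-1, [0, 0, 0.1], 0], [-1, [0, 0, 0], 0], [-1, [0, 0, 0], 0]])

```text
time: 45.8
position: [0.4526, 0.0342, 0.0695]
ee_rot: [[0.986, -0.166, -0.001], [-0.166, -0.986, -0.001], [-0.001, 0.001, -1.0]]
ft_force: [-2.9, -0.3, 4.9]
gripper_width: 0.0385
```

```bash
python3 st.py
```

```text
[-0.0439 -0.1468  0.0695] 0.0385 [-2.9 -0.3  4.9] [-0.08  0.49  0.02] [-0.001 -0.001 -1.   ] 45.8
```

Jar B is on the floor. I'll open only slightly, rise and look.

jog_arm(targets=[[0.1, [0, 0, 0], 0], [0.1, [0, 0, 0], 0], [0.1, [0, 0, 0], 0], [0.1, [0, 0, -1], 0], [0.1, [0, 0, -2], 0], [0.1, [0, 0, -3], 0], [0.1, [0, 0, -4], 0], [0.1, [-1, 0, -4], 0], [0.1, [-1, -2, -4], 0], [0.1, [0, -2, -2], 0], [0.1, [0, 0, 0], 0], [0.1, [0, 0, 0], 0]])

```text
time: 47.0
position: [0.4396, 0.0767, 0.2689]
ee_rot: [[0.986, -0.166, 0.0], [-0.166, -0.986, -0.001], [0.0, 0.001, -1.0]]
ft_force: [-0.3, -0.2, -1.0]
gripper_width: 0.047
```

```bash
python3 st.py wrist w28; python3 -c "
from h import *
o=None
f=np.load('pics/w28.npz'); o={'position':f['pos'],'ee_rot':f['R']}; pm=to_mill(cloud('wrist',f['d'],o))
m=((pm[...,2]>.09)&(pm[...,2]<.118)&(abs(pm[...,1])<.195)&(pm[...,0]<.03)&(pm[...,0]>-.08)).astype(np.uint8)
k,l,s,c=cv2.connectedComponentsWithStats(m)
for i in range(1,k):
  if s[i,4]>80:
    p=pm[l==i]; print(s[i],p.mean(0).round(4),p.min(0).round(3),p.max(0).round(3),'z95',np.percentile(p[:,2],95).round(4))
"; python3 hub.py w28 | sed -n '1,8p'
```

```text
[-0.0638 -0.1071  0.2689] 0.047 [-0.3 -0.2 -1. ] [-0.03 -0.    0.01] [ 0.    -0.001 -1.   ] 47.0
[ 187   67   39   97 2465] [-0.0145 -0.0025  0.1035] [-0.051 -0.016  0.092] [0.03  0.016 0.112] z95 0.1088
[ 343  130   45   46 1615] [-0.0417 -0.1453  0.1052] [-0.063 -0.165  0.093] [-0.023 -0.126  0.108] z95 0.107
[  95  132   53   46 1857] [-0.0438  0.0742  0.1042] [-0.065  0.057  0.09 ] [-0.025  0.098  0.108] z95 0.107
[ 265  132   45   45 1600] [-0.0431 -0.0749  0.1053] [-0.064 -0.095  0.093] [-0.024 -0.055  0.109] z95 0.107
-0.052 y [-0.0156  0.0117] ztop 0.1113 32
-0.048 y [-0.0158  0.0133] ztop 0.1113 154
-0.044 y [-0.0142  0.0133] ztop 0.11 175
-0.04 y [-0.0127  0.0106] ztop 0.1081 134
-0.036 y [-0.0126  0.0113] ztop 0.1081 133
-0.032 y [-0.0123  0.0108] ztop 0.1084 132
-0.028 y [-0.0127  0.0112] ztop 0.1082 138
-0.024 y [-0.0125  0.0112] ztop 0.1082 133
```

View pics/w28.png

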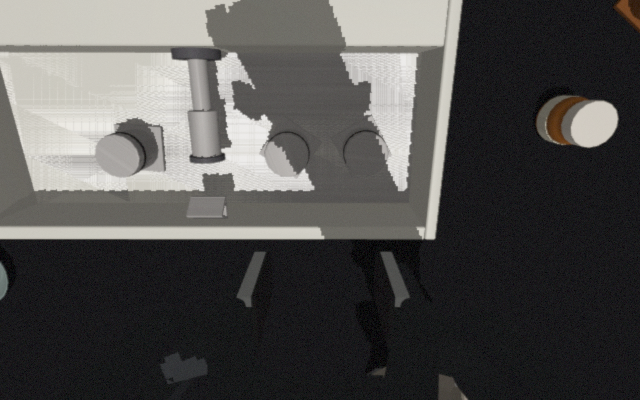

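All three jars stand upright in the chamber with tops at 107 mm, and the hub is home. Now the lid: shut the fingers, go over it, and push it down from behind at y = −105 mm, clear of the paddle pocket.

jog_arm(targets=[[-1, [0, 0, -3], 0], [-1, [0, 0, -4], 0], [-1, [0, 0, -4], 0], [-1, [0, 0, -4], 0], [-1, [0, 0, -3], 0], [-1, [2, 0, 0], 0], [-1, [4, 0, 0], 0], [-1, [4, 0, 0], 0], [-1, [4, 0, 0], 0], [-1, [4, 0, 0], 0], [-1, [4, 0, 0], 0], [-1, [3, 0, 0], 0], [-1, [2, 0, 0], 0], [-1, [0, 0, 0], 0], [-1, [0, 0, 0], 0]], newtons=20)

```text
time: 48.55
position: [0.7057, 0.0317, 0.4464]
ee_rot: [[0.986, -0.167, -0.005], [-0.167, -0.986, -0.001], [-0.004, 0.002, -1.0]]
ft_force: [-0.3, 0.3, -0.4]
gripper_width: 0.0001
```

```bash
python3 st.py side s29; python3 ang.py s29; python3 - <<'E'
from h import *
delta(to_world([.19,-.105,.329]),-9.6)
s=200
def C(t): return np.array([117.5-s*np.cos(t)+40*np.sin(t)+11,125.5+s*np.sin(t)+40*np.cos(t)])/10
prev=C(1.45);print(prev)
for t in list(np.arange(1.37,0,-.08))+[0]:
    c=C(t);d=c-prev;print(round(t,2),'dx %.2f dz %.2f'%(d[0],-d[1]),c.round(2));prev=c
E
```

```text
[ 0.2062 -0.1071  0.4464] 0.0001 [-0.3  0.3 -0.4] [ 0.07 -0.04 -0.03] [-0.005 -0.001 -1.   ] 48.55
lid angle 1.446905825114098 565
pos [0.7053 0.0322 0.4477] yaw -9.57 F [-0.5  0.5  0. ] w 0.0002 t 48.6
 shift now(cm) [-1.54 -0.18 11.87] dist 0.12
 turn 0.03 shift after turn [-1.57 -0.17 11.87]
[14.41079658 32.8862709 ]
1.37 dx -1.63 dz -0.06 [12.78 32.95]
1.29 dx -1.63 dz 0.07 [11.15 32.88]
1.21 dx -1.62 dz 0.20 [ 9.53 32.67]
1.13 dx -1.60 dz 0.33 [ 7.93 32.34]
1.05 dx -1.57 dz 0.46 [ 6.37 31.89]
0.97 dx -1.52 dz 0.58 [ 4.84 31.31]
0.89 dx -1.47 dz 0.70 [ 3.37 30.61]
0.81 dx -1.41 dz 0.82 [ 1.96 29.79]
0.73 dx -1.34 dz 0.93 [ 0.61 28.87]
0.65 dx -1.26 dz 1.03 [-0.65 27.84]
0.57 dx -1.18 dz 1.13 [-1.83 26.71]
0.49 dx -1.08 dz 1.22 [-2.91 25.49]
0.41 dx -0.98 dz 1.30 [-3.9  24.19]
0.33 dx -0.88 dz 1.38 [-4.77 22.82]
0.25 dx -0.76 dz 1.44 [-5.54 21.37]
0.17 dx -0.65 dz 1.50 [-6.18 19.88]
0.09 dx -0.52 dz 1.54 [-6.71 18.33]
0.01 dx -0.40 dz 1.58 [-7.11 16.75]
0 dx -0.04 dz 0.20 [-7.15 16.55]
```

View pics/s29.png

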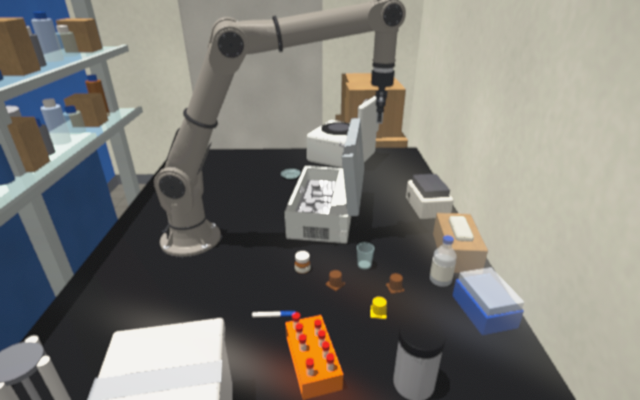

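jog_arm(targets=[[-1, [0, 0, 3], 0], [-1, [0, 0, 4], 0], [-1, [0, 0, 3], 0], [-1, [0, 0, 1.8], 0], [-1, [-2, 0, 0], 0], [-1, [-2, 0, 0], 0], [-1, [-1.5, 0, 0], 0], [-1, [-1.2, 0, 0], 0], [-1, [-1.6, 0, 0], 0], [-1, [-1.6, 0, 0.1], 0], [-1, [0, 0, 0], 0], [-1, [0, 0, 0], 0]])

```text
time: 49.8
position: [0.6077, 0.0489, 0.3306]
ee_rot: [[0.986, -0.166, 0.001], [-0.166, -0.986, -0.001], [0.001, 0.001, -1.0]]
ft_force: [0.2, -0.2, -0.5]
gripper_width: 0.0002
```

```bash
python3 st.py side s30; python3 ang.py s30
```

```text
[ 0.1067 -0.1065  0.3306] 0.0002 [ 0.2 -0.2 -0.5] [ 0.03  0.05 -0.03] [ 0.001 -0.001 -1.   ] 49.8
lid angle 1.267816526942535 592
```

View pics/s30.png

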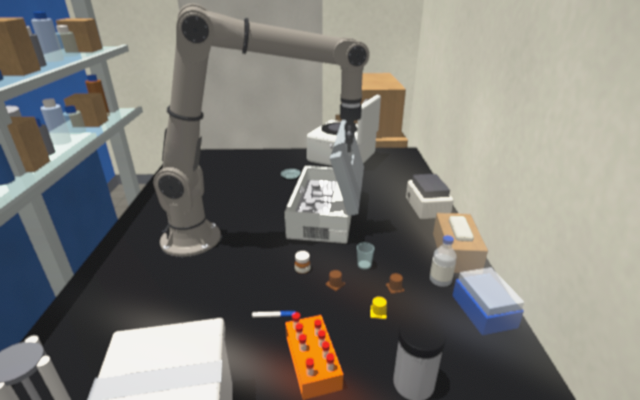

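The lid is following the hand (1.27 rad). I'll continue along the arc.

jog_arm(targets=[[-1, [-1.6, 0, 0.3], 0], [-1, [-1.6, 0, 0.4], 0], [-1, [-1.55, 0, 0.45], 0], [-1, [-1.5, 0, 0.6], 0], [-1, [-1.45, 0, 0.7], 0], [-1, [-1.4, 0, 0.8], 0], [-1, [-1.35, 0, 0.95], 0], [-1, [-1.25, 0, 1.05], 0], [-1, [0, 0, 0], 0], [-1, [0, 0, 0], 0]])

```text
time: 50.85
position: [0.4936, 0.0684, 0.2776]
ee_rot: [[0.986, -0.166, 0.0], [-0.166, -0.986, -0.0], [0.0, 0.0, -1.0]]
ft_force: [0.9, -0.1, -0.1]
gripper_width: 0.0002
```

```bash
python3 st.py side s31
```

```text
[-0.0091 -0.1063  0.2776] 0.0002 [ 0.9 -0.1 -0.1] [-0.02 -0.04 -0.02] [ 0. -0. -1.] 50.85
```

View pics/s31.png

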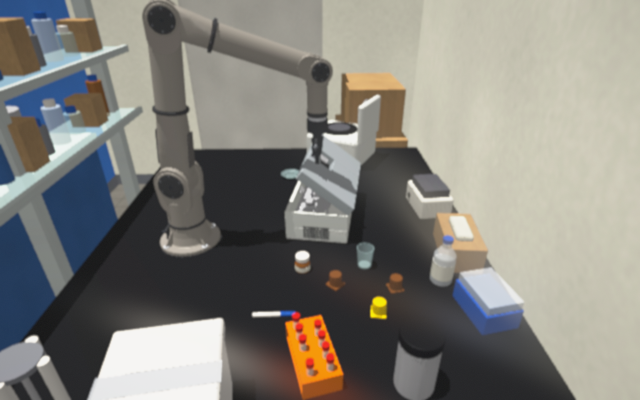

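jog_arm(targets=[[-1, [-1.1, 0, 1.1], 0], [-1, [-1.0, 0, 1.2], 0], [-1, [-0.95, 0, 1.3], 0], [-1, [-0.85, 0, 1.4], 0], [-1, [-0.75, 0, 1.4], 0], [-1, [-0.65, 0, 1.5], 0], [-1, [-0.5, 0, 1.5], 0], [-1, [-0.3, 0, 0.9], 0], [-1, [0, 0, 0], 0], [-1, [0, 0, 0], 0]])

```text
time: 51.9
position: [0.4334, 0.0787, 0.1747]
ee_rot: [[0.986, -0.166, 0.0], [-0.166, -0.986, 0.0], [0.0, -0.0, -1.0]]
ft_force: [0.8, 0.0, 0.1]
gripper_width: -0.0001
```

```bash
python3 st.py side s32
```

```text
[-0.0702 -0.1062  0.1747] -0.0001 [0.8 0.  0.1] [0.05 0.01 0.02] [ 0.  0. -1.] 51.9
```

View pics/s32.png

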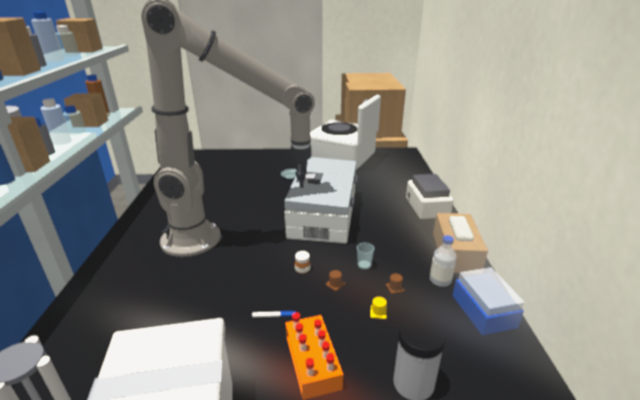

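jog_arm(targets=[[-1, [0, 0, 0.4], 0], [-1, [0, 0, 0.4], 0], [-1, [0, 0, 0.3], 0], [-1, [0, 0, 0.2], 0], [-1, [0, 0, 0], 0], [-1, [0, 0, 0], 0]])

```text
time: 52.55
position: [0.4332, 0.0787, 0.1653]
ee_rot: [[0.986, -0.166, 0.0], [-0.166, -0.986, -0.002], [0.0, 0.002, -1.0]]
ft_force: [-10.9, -0.8, 30.4]
gripper_width: -0.0003
```

```bash
python3 st.py
```

```text
[-0.0704 -0.1062  0.1653] -0.0003 [-10.9  -0.8  30.4] [-0.47  2.45  0.04] [ 0.    -0.002 -1.   ] 52.55
```

It reads 30 N with the lid top at 165.3 mm, which is fully shut. I'll ease off, press once more nearer the middle of the front, then retreat.

jog_arm(targets=[[-1, [0, 0, -1], 0], [-1, [0, 0, -1.5], 0], [-1, [-1, -1.5, -1], 0], [-1, [-1, -1.5, 0], 0], [-1, [0, 0, 1.2], 0], [-1, [0, 0, 1], 0], [-1, [0, 0, 0.8], 0], [-1, [0, 0, 0.4], 0], [-1, [0, 0, 0.4], 0], [-1, [0, 0, 0], 0], [-1, [0, 0, 0], 0]])

```text
time: 53.65
position: [0.4177, 0.1104, 0.165]
ee_rot: [[0.986, -0.168, -0.004], [-0.168, -0.986, -0.005], [-0.003, 0.005, -1.0]]
ft_force: [-22.5, -7.1, 62.9]
gripper_width: 0.0003
```

```bash
python3 st.py
```

```text
[-0.091  -0.0775  0.165 ] 0.0003 [-22.5  -7.1  62.9] [-1.6   5.16  0.  ] [-0.004 -0.005 -1.   ] 53.65
```

jog_arm(targets=[[-1, [0, 0, -1], 0], [-1, [0, 0, -2], 0], [-1, [0, 0, -3], 0], [-1, [-1, 0, -4], 0], [-1, [0, 0, -3], 0], [-1, [0, 0, 0], 0], [-1, [0, 0, 0], 0], [-1, [0, 0, 0], 0]])

```text
time: 54.45
position: [0.4076, 0.1124, 0.2867]
ee_rot: [[0.986, -0.167, -0.003], [-0.167, -0.986, -0.001], [-0.003, 0.001, -1.0]]
ft_force: [-0.1, -0.3, -0.4]
gripper_width: 0.0002
```

```bash
python3 st.py wrist w33; python3 - <<'E'
from h import *
f=np.load('pics/w33.npz'); o={'position':f['pos'],'ee_rot':f['R']}; pm=to_mill(cloud('wrist',f['d'],o))
m=(abs(pm[...,2]-.165)<.02)&(abs(pm[...,1])<.205)&(abs(pm[...,1])>.07)
q=pm[m]
for x0 in np.arange(-.11,.11,.03):
    s=q[abs(q[:,0]-x0)<.006]
    if len(s)>20: print(x0.round(3),np.median(s[:,2]).round(4),len(s))
m=(abs(pm[...,1])<.014)&(pm[...,0]<-.04)&(pm[...,0]>-.085)
print('paddle z',[np.median(pm[m&(abs(pm[...,0]-x)<.004)][:,2]).round(4) for x in (-.045,-.06,-.08)])
grab('scene','c33');grab('side','s33')
E
python3 m.py 33 | egrep ' \[.*col' | egrep -v 'ext \[0\.[1-9]'
```

```text
[-0.1013 -0.0773  0.2867] 0.0002 [-0.1 -0.3 -0.4] [-0.05  0.03  0.03] [-0.003 -0.001 -1.   ] 54.45
-0.11 0.1653 4193
-0.08 0.1654 4597
-0.05 0.1654 4897
-0.02 0.1655 5366
0.01 0.1655 5749
paddle z [np.float64(0.1643), np.float64(0.1643), np.float64(0.1644)]
scene [148 119  34  32 602] mean [ 0.7339 -0.6225  0.0695] top [ 0.7354 -0.6231  0.1162] 0.11976375378721715 col [92.912  91.5399 90.4352] ext [0.0955 0.0656 0.1047]
scene [295 157  15  19 226] mean [ 0.4424 -0.1916  0.0452] top [ 0.4371 -0.1984  0.0609] 0.06661227742867126 col [166.2522 153.677  139.5487] ext [0.0469 0.0525 0.0509]
scene [208 159  13  14 130] mean [ 0.6725 -0.4088  0.0379] top [ 0.6695 -0.4137  0.0465] 0.05118465490230695 col [194.1385 172.5077   4.2692] ext [0.0402 0.0454 0.0361]
scene [258 162  12  14 136] mean [ 0.5489 -0.2786  0.038 ] top [ 0.5493 -0.2834  0.0478] 0.053786588570763794 col [99.0441 60.5074 32.0735] ext [0.04   0.042  0.0387]
scene [208 186  13  15 147] mean [ 0.7428 -0.3011  0.038 ] top [ 0.7386 -0.3052  0.0489] 0.054350410820456 col [99.8844 60.9456 32.0476] ext [0.0408 0.0392 0.039 ]
scene [
[... 967 characters left out ...]
[0.0395 0.0423 0.033 ]
side [389 274  14  15 164] mean [ 0.7346 -0.3152  0.0361] top [ 0.7359 -0.3091  0.0439] 0.048688859082310465 col [114.6402  77.4024  50.9085] ext [0.0411 0.0433 0.0337]
side [372 298  14  16 188] mean [ 0.6646 -0.4235  0.037 ] top [ 0.666  -0.4179  0.0446] 0.04892922087512663 col [208.1649 186.8085  12.8511] ext [0.0382 0.0391 0.0337]
side [ 394  351   46   47 1245] mean [ 0.705  -0.697   0.0687] top [ 0.7057 -0.6981  0.1159] 0.11995766476236125 col [120.3655 119.4185 119.6498] ext [0.0953 0.0628 0.1048]
side [225 357   7  43 209] mean [ 0.2746 -0.6995  0.0765] top [ 0.2764 -0.7111  0.116 ] 0.11958499115239307 col [137.1196 133.0574 127.8804] ext [0.0169 0.1124 0.1039]
```

View pics/w33.png

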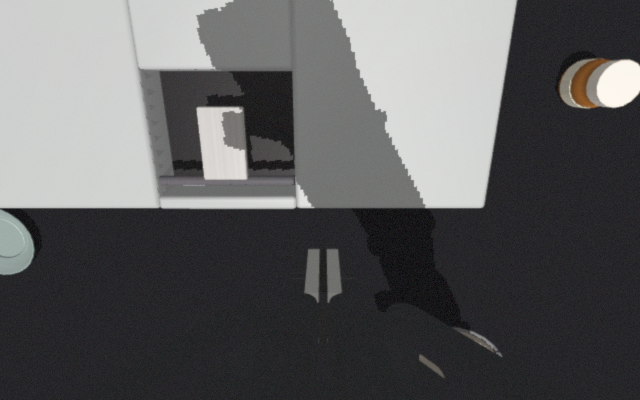

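View pics/c33.png

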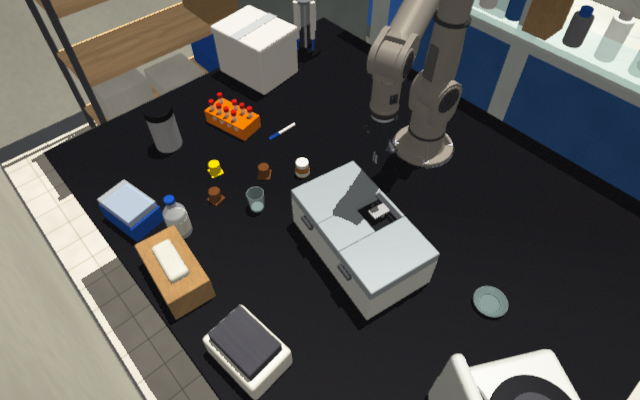

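The lid is flat at 165.4 mm from front to rear, the paddle is flush, no steel jars remain on the bench, and the bystanders haven't moved. I'll hand the job in.

```bash
python3 -c "
from plant import order
print(order.close_job())"
```

```text
the job is handed in; nothing more can be done
None
```

I've handed the job in after about 55 s of robot time, with every step done in the order asked. I didn't test the latch by pulling on the lid; I judged it latched because the lid lay fully down.

- **Opening:** one pull on the paddle tripped the latch and raised the lid to its stop. It measured 1.45 rad and stayed there after release.
- **Shaft end float:** I drew the hub out to its front stop (34 N, no further motion) and pushed it home (26 N, no further motion). It travelled 11.7 mm against the stated 12 mm, and a later view showed it still home.
- **Jars:** there were three steel jars on the bench. All three stand upright in the chamber at about y +74, −75 and −145 mm. The third was placed 5 mm short of the suggested −150 because I felt about 5 N sideways near the end wall. I saw no jar knocked aside and no grip slip.
- **Closing:** I pushed the lid shut and pressed it twice, at 30 N and 63 N vertical, both fingertip contact. The second press was harder than needed.
- **Last checks:** the lid top is level at 165.3–165.5 mm over the part in view, from the front edge to just behind mid-depth. The paddle is flush. The brown and yellow look-alikes, pot and beaker are where they were, to within camera noise. The pen, rack and dish I checked by eye only. The gripper is clear of everything.

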